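Load ring specimens into a shielded test chamber and cam-lock its drawer

ROBOT

A 6-joint arm with a two-finger parallel gripper is mounted at the origin on the work surface. World frame = base frame: x ahead of the robot, y to its left, z up, the work surface at z = 0. Lengths are in m, angles in rad, forces in N, time in s.
With the tool pointing down it reaches from about 0.25 to 0.8 m from the base axis. Payload 8.5 kg.
Tool frame: the origin (TCP) lies at the very end of the fingers, on their centre line; the grasp point (between the pads) lies 19 mm behind it; z points along the fingers, y is the line along which they close (so a half turn about z gives the same grasp; the last joint's range is limited). The gripper opens to 85 mm and grips with 20 to 120 N. Pads are 22 mm wide; open, the fingers measure 114 mm over their backs; the gripper's body (76 mm by 85 mm) begins 54 mm behind the grasp point. The pads swing forward as they close: fully open they stand 13 mm farther back than shut.
Start: joints at [1.199, 0.238, -0.013, 1.319, 0, 1.571], TCP at [0.191, 0.489, 0.231] pointing down, gripper open.
Joint ranges: [-2.66, 2.66], [-1.03, 1.9], [-1.14, 1.46], [-1.82, 2.27], [-1.45, 1.34], [-3.14, 3.14]. Speed limits (rad/s): [2.22, 2.22, 2.79, 3.14, 3.14, 3.14].

INTERFACE

Orientations are given as a unit quaternion [w, x, y, z].
In Python, from workcell import ctrl gives the robot as it stands.
- The arm moves only by the tool arm_command, never from a script. Its argument "plan" is a list of rows, each an object of numbers: "grip": the finger opening in mm, from 0 to 85.4; "x", "y", "z": the shift along the tool's x, y, z in mm; "wx", "wy", "wz": the turn, a rotation vector about the tool's x, y, z in degrees. In form: [{"grip": .., "x": .., "y": .., "z": .., "wx": .., "wy": .., "wz": ..}, ...]. A call has 1 to 8 rows; each row is the pose to reach, as a shift and turn from the pose commanded when the call began, along the tool's axes at that moment; what a row does not reach only later rows make up. A row lasts 1/12 s, in which the tool goes at most 41.7 mm and 7.16 degrees, less where a joint would pass 70% of its speed; a pose out of reach is approached as far as the arm can. A call with a gripper value outside its range is refused whole. The fingers move at their own pace and stop on an object; "newtons" is the grip in N (left out, the last holds). Time passes only in rows, so rows that repeat a pose let the fingers close. It gives the time, the measured TCP pose, the force, the opening and the grip force at its end, in the units of the state.
- ctrl.get_obs(): the state, without advancing time (a new reading comes with each control period).
- ctrl.camera(name): name is "side" or "top"; returns (picture, depth): 480x640x3 uint8, red, green, blue; 480x640 float32, m along the optical axis (not along the pixel's ray), 0 where there is no reading.
- ctrl.get_calibration(name): a dict with "K" (3x3 intrinsics, pixels), "rvec" (rotation vector, rad) and "tvec" (3), from world to camera coordinates, as OpenCV has them. Camera axes: x right, y down, z forward; pixel columns grow to the right and rows downward; lengths in m; the calibration is good to about 2 mm. A picture is of the moment at which its call begins. get_calibration takes no time and is no camera call.
- ctrl.hand_in(): hands the job in; it is judged then, once.
Trained networks look in the newest picture that a camera, given by its name, has taken for a name from the list of things; names that differ only in an ending like _2 or _b are one class to them, and where a whole thing is asked for, a point or a joint stands for the part that bears it (a point fixed in the world has none). Each returns a list of dicts, best first, with "p" (0 to 1); they miss things now and then, are a little off and sometimes report something else, mostly with a low value. They report only what shows in the picture. A call takes as long as a camera call.
- ctrl.recognise(name, camera): "at" ([x, y, z] in m, in world coordinates, good to about 4 mm: the middle of the surface that is visible of it).
- ctrl.landmark_of(name, camera): "at" ([x, y, z] in m, in world coordinates, good to about 4 mm: a listed point, or the origin of a listed thing).
The state is a dict: "time": time; "qpos": joint angles; "qd": joint speeds; "joint_torque": joint torques, N m; "tcp_pos": TCP position; "tcp_rot": TCP orientation; "contact_force": force on the tool from outside, world axes, zero at the start; "moment": the same for the moment, N m; "gripper_width": finger opening in m; "grasp_force": force on a finger pad.
Only numpy, scipy, OpenCV 4.12 (cv2) and the standard library are available. Lean on these libraries where they do the work, as an engineer would, in place of code of your own. Each camera call takes 0.05 s, during which the arm holds its last target. There are 200 camera calls.

TASK

Slide the brass stop collar off the end of the specimen bar and leave it in the steel dish, then slide every ferrite ring off the bar and lay them all on the two white rods in the pulled-out drawer of the white test chamber. Push the drawer in against its rubber gasket and turn the cam lock a half turn clockwise, to its stop, so that its hook draws the drawer tight home. Do not knock over the beaker or the jar.

Things in the scene. Friction and masses are not known exactly. Their poses are not given: they have to be found in the camera images.
- chamber: shielded test chamber: white hollow box open towards the robot, 150 mm deep, 140 wide, 115 high, fixed; a grey block (104 x 102 mm, 48 mm high) on its left (+y) side carries the cam lock. Origin on the table under the middle of the front face; own x points into the chamber (the drawer comes out along -x), y left, z up
- drawer (a joint): how far the drawer is out, m: 0 fully home (gasket squeezed), 0.006 face plate just touches the rubber gasket, 0.135 fully out (stop); partly out at the start. Slides stiffly (1.5 N) and stays where left, but the gasket (2 N at first touch, 6 N at home) springs it back out to 0.006 to 0.010 unless the cam holds it
- handle (a point): middle of the drawer's bow handle: level steel bar 10 mm thick, 90 mm long across the drawer (along the chamber's y), 86 mm above the table, 35 mm of free gap between it and the face plate, whose top is 113 mm above the table. Axes parallel to the chamber's; moves with the drawer
- cradle (a point): middle of the drawer's cradle, level with the top of its two white rods (49 mm above the table); axes as the chamber's. Rods run along x, 59 mm either way, 8 mm thick, centres 26 mm apart, 25 mm above the drawer floor. A ring with its axis along x sits between them with its centre 16 mm above this point; laid flat on both, 8 mm above
- cradle_back (a point): top middle of the cross plate behind the rods (6 mm thick), 64 mm above the table; it limits the cradle at the back, the face plate at the front. It slides into the chamber under its roof (underside 103 mm, top 115 mm above the table)
- cam (a joint): angle of the cam lock, rad: 0 open stop, 3.14 shut stop, growing clockwise from above; stays where left (friction 0.03 N m, up to 0.12 drawing). At 0 to 0.4 the mouth of its crescent hook faces the drawer's bolt and lets the pin in; from 0.6 to 2.6 it draws the drawer home, from 2.7 it is locked. It catches if the drawer is at 0.012 or less; turned too early it blocks the pin
- cam_grip (a point): on the cam's upright axis, at the height to grip the steel thumb bar on top (91 mm above the table): bar 58 mm long, 12 mm thick, 24 mm tall, its top 101 mm above the table. Own x runs along the bar to the end with the red dot (along the chamber's x at cam 0). Stands 50 mm behind the chamber's front plane, 122 mm left of the drawer's centre line
- stand: specimen stand, fixed: base plate 150 x 90 x 12 mm, post 30 mm wide and 148 mm high at its back; origin under the post on the table. A round steel bar, 12 mm diameter, runs level from the post along the stand's own -x (towards the robot), its axis 130 mm above the table
- bar_end (a point): centre of the free end of the bar, 223 mm in front of the post, 130 mm above the table; axes parallel to the stand's: things slide off along its -x
- collar: stop collar: brass ring, outside diameter 34 mm, bore 17 mm, 14 mm thick, 60 g; hangs loosely on the bar nearest its free end, in front of the rings. Origin at its centre, own x along its axis
- dish: loose rectangular stainless dish, 110 x 90 mm (along its own x, y), 20 mm high, 4 mm wall and floor, 0.35 kg. Origin under its middle on the table
- ring1: one of up to four alike ferrite ring specimens: dark grey, outside diameter 40 mm, bore 22 mm, 16 mm thick, 50 to 100 g. Origin at its centre, its own x axis along the ring's axis. At the start it hangs on the bar (bore resting on top of the bar, so its centre is 5 mm below the bar's axis). None if this ring is not there today
- ring2: one of up to four alike ferrite ring specimens: dark grey, outside diameter 40 mm, bore 22 mm, 16 mm thick, 50 to 100 g. Origin at its centre, its own x axis along the ring's axis. At the start it hangs on the bar (bore resting on top of the bar, so its centre is 5 mm below the bar's axis). None if this ring is not there today
- ring3: one of up to four alike ferrite ring specimens: dark grey, outside diameter 40 mm, bore 22 mm, 16 mm thick, 50 to 100 g. Origin at its centre, its own x axis along the ring's axis. At the start it hangs on the bar (bore resting on top of the bar, so its centre is 5 mm below the bar's axis). None if this ring is not there today
- ring4: one of up to four alike ferrite ring specimens: dark grey, outside diameter 40 mm, bore 22 mm, 16 mm thick, 50 to 100 g. Origin at its centre, its own x axis along the ring's axis. At the start it hangs on the bar (bore resting on top of the bar, so its centre is 5 mm below the bar's axis). None if this ring is not there today
- beaker: an empty glass beaker, 60 mm wide, 80 mm high; bystander. Origin at the middle of its underside
- jar: an amber glass jar with black cap, 54 mm wide, 85 mm high; bystander. Origin at the middle of its underside

How it is judged:
On the way, in this order (a step that is already met when the one before it is completed fails the run):
1. every ring that is there lies on the cradle rods while the drawer is out (x of ring1 in the frame of cradle between -0.056 and 0.056 m and y of ring1 in the frame of cradle between -0.016 and 0.016 m and z of ring1 in the frame of cradle between 0.002 and 0.024 m and linear speed of each of ring1, ring2, ring3, ring4 below 0.03 m/s and x of ring2 in the frame of cradle between -0.056 and 0.056 m and y of ring2 in the frame of cradle between -0.016 and 0.016 m and z of ring2 in the frame of cradle between 0.002 and 0.024 m and x of ring3 in the frame of cradle between -0.056 and 0.056 m and y of ring3 in the frame of cradle between -0.016 and 0.016 m and z of ring3 in the frame of cradle between 0.002 and 0.024 m and x of ring4 in the frame of cradle between -0.056 and 0.056 m and y of ring4 in the frame of cradle between -0.016 and 0.016 m and z of ring4 in the frame of cradle between 0.002 and 0.024 m and value of joint drawer above 0.03 m), for 0.2 s.
2. the drawer is pushed in up to the gasket, with the cam not yet turned shut (value of joint drawer below 0.013 m and value of joint cam below 1.5 rad), for 0.1 s.
3. the cam is turned to its shut end and has drawn the drawer home (value of joint cam above 2.8 rad and value of joint drawer below 0.0025 m), for 0.2 s.
At the end, for the whole second after the job is handed in: Every ring present rests on the two cradle rods in the drawer (centre within 16 mm of their middle line and 56 mm of their middle, either upright or flat), the collar rests in the dish, the cam stands within 0.34 rad of its shut stop and the drawer is within 2.5 mm of fully home; all at rest (all of step 3 and x of ring1 in the frame of cradle between -0.056 and 0.056 m and y of ring1 in the frame of cradle between -0.016 and 0.016 m and z of ring1 in the frame of cradle between 0.002 and 0.024 m and linear speed of each of ring1, ring2, ring3, ring4, collar below 0.03 m/s and x of ring2 in the frame of cradle between -0.056 and 0.056 m and y of ring2 in the frame of cradle between -0.016 and 0.016 m and z of ring2 in the frame of cradle between 0.002 and 0.024 m and x of ring3 in the frame of cradle between -0.056 and 0.056 m and y of ring3 in the frame of cradle between -0.016 and 0.016 m and z of ring3 in the frame of cradle between 0.002 and 0.024 m and x of ring4 in the frame of cradle between -0.056 and 0.056 m and y of ring4 in the frame of cradle between -0.016 and 0.016 m and z of ring4 in the frame of cradle between 0.002 and 0.024 m and x of collar in the frame of dish between -0.051 and 0.051 m and y of collar in the frame of dish between -0.041 and 0.041 m and z of collar in the frame of dish below 0.03 m); the robot touches nothing.
It fails at once if the beaker or the jar is knocked over (angle between any of beaker, jar's own z axis and vertical above 0.6 rad).
Of ring1, ring2, ring3, ring4 only 2 to 4 are there at a start; the rules pass over those that are not, and their reading is None.
At some moment in a run one of dish may be knocked a few centimetres aside while the robot is not near it.
Once in a run the grip may slacken for a moment while it holds something.
It also fails if it takes over 210 s, if anything falls off the work surface, if the arm or the gripper's body presses on something with over 40 N, if the wrist force passes 120 N, or if a joint passes its speed limit or range.

## Working session

There is one attempt and no reset: what is moved stays moved. The work goes in short steps, Python scripts to look and compute and a tool call to move; the robot and the scene stay as the last step left them, time stands still between calls to the robot, and variables do not carry over. Pictures are saved under pics/ and viewed, at most 14 in all, crops included, and the job is handed in when it is done.

Besides the shell and the picture viewer there is one more tool, called after "Request:" by a JSON object that holds its "op" and its "data", one argument or row to a line. arm_command: Moves the arm, as the interface text tells. Its arguments: {"type":"object","properties":{"plan":{"type":"array","items":{"type":"object","properties":{"grip":{"type":"number"},"x":{"type":"number"},"y":{"type":"number"},"z":{"type":"number"},"wx":{"type":"number"},"wy":{"type":"number"},"wz":{"type":"number"}}}},"newtons":{"type":"number"}},"required":["plan"]}

```bash
mkdir -p pics; cat > h.py <<'E'
from workcell import ctrl
import numpy as np, cv2
from scipy.spatial.transform import Rotation as R
def cal(n):
    c=ctrl.get_calibration(n); return np.array(c["K"]),R.from_rotvec(np.ravel(c["rvec"])).as_matrix(),np.ravel(c["tvec"])
def cloud(n,d):
    K,Rm,t=cal(n); v,u=np.mgrid[:480,:640]
    p=np.stack([(u-K[0,2])/K[0,0]*d,(v-K[1,2])/K[1,1]*d,d],-1)
    return (p-t)@Rm
def snap(n,f):
    im,d=ctrl.camera(n); cv2.imwrite("pics/"+f+".png",im[:,:,::-1]); return im,d,cloud(n,d)
def pix(n,p):
    K,Rm,t=cal(n); q=K@(Rm@np.array(p)+t); return (q[:2]/q[2]).round()
def st():
    o=ctrl.get_obs(); w=o["tcp_rot"]; r=R.from_quat([w[1],w[2],w[3],w[0]])
    return o,np.array(o["tcp_pos"]),r
def rel(target,x=None):  # shift in tool axes mm
    o,p,r=st(); return (r.inv().apply(np.array(target)-p)*1000).round(1)
E
python3 - <<'E'
from h import *
o,p,r=st(); print(o["time"],p,r.as_matrix().round(3).tolist())
for c in("top","side"):
    im,d,cl=snap(c,c+"0"); np.save(c+"0.npy",cl)
    for n in("chamber","handle","cradle","cradle_back","cam_grip","stand","bar_end","collar","dish","ring1","beaker","jar"):
        l=ctrl.landmark_of(n,c); print(c,n,[(np.round(a["at"],3).tolist(),round(a["p"],2)) for a in l[:5]])
E
```

```text
0.0 [0.19058954 0.4887527  0.23067774] [[-0.932, 0.363, -0.0], [0.363, 0.932, -0.001], [-0.0, -0.001, -1.0]]
top chamber [([0.618, -0.291, 0.001], 0.86)]
top handle [([0.52, -0.288, 0.09], 0.74)]
top cradle [([0.632, -0.292, 0.052], 0.93)]
top cradle_back [([0.632, -0.293, 0.054], 0.53)]
top cam_grip [([0.67, -0.17, 0.093], 0.87)]
top stand [([0.678, 0.272, -0.003], 0.93)]
top bar_end [([0.452, 0.285, 0.127], 0.63)]
top collar [([0.476, 0.284, 0.125], 0.56), ([0.617, -0.289, 0.002], 0.56)]
top dish [([0.494, 0.029, -0.001], 0.8), ([0.632, -0.292, 0.053], 0.35)]
top ring1 [([0.617, -0.293, -0.0], 0.62), ([0.516, 0.276, 0.124], 0.61), ([0.546, 0.282, 0.125], 0.53), ([0.609, 0.276, 0.119], 0.51), ([0.499, 0.031, -0.003], 0.22)]
top beaker [([0.7, 0.056, -0.0], 0.75)]
top jar [([0.533, -0.518, -0.003], 0.79)]
side chamber [([0.616, -0.289, 0.003], 0.79)]
side handle [([0.524, -0.291, 0.087], 0.69), ([0.631, -0.297, 0.05], 0.62)]
side cradle [([0.63, -0.291, 0.047], 0.98)]
side cradle_back []
side cam_grip [([0.667, -0.17, 0.09], 0.82)]
side stand [([0.675, 0.275, -0.0], 0.77)]
side bar_end [([0.454, 0.28, 0.128], 0.88), ([0.619, -0.292, 0.0], 0.65)]
side collar [([0.479, 0.282, 0.126], 0.45)]
side dish [([0.494, 0.028, -0.003], 0.57)]
side ring1 [([0.546, 0.281, 0.126], 0.7), ([0.518, 0.282, 0.124], 0.57)]
side beaker [([0.702, 0.052, -0.003], 0.63)]
side jar [([0.529, -0.518, -0.001], 0.86), ([0.495, 0.029, -0.003], 0.24)]
```

View pics/top0.png

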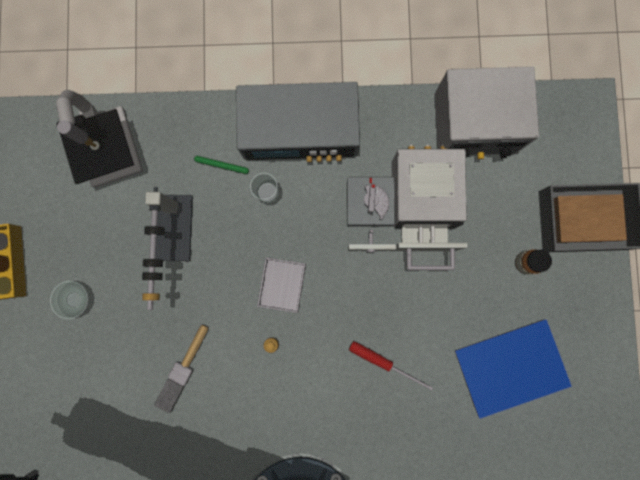

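View pics/side0.png

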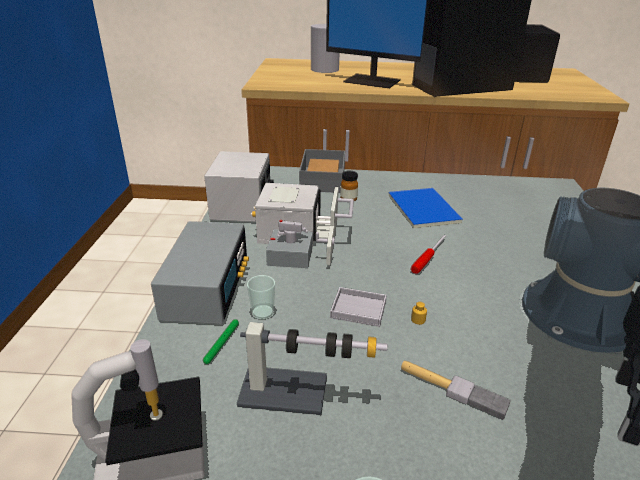

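Top view: bar at column 152 (free end row 308), three rings at rows 230, 263 and 276, and the collar at row 296. The dish is at (282,285), the handle at (430,258), the cam at (375,198), and the drawer is only partly out. Next I refine these with depth.

```bash
python3 - <<'E'
from h import *
for c in("top","side"):
    P=np.load(c+"0.npy").reshape(-1,3)
    def box(x0,x1,y0,y1,z0,z1):
        return P[(P[:,0]>x0)&(P[:,0]<x1)&(P[:,1]>y0)&(P[:,1]<y1)&(P[:,2]>z0)&(P[:,2]<z1)]
    b=box(.43,.65,.25,.31,.105,.16)
    # bar profile: per-x max z, mean y
    for x in np.arange(.44,.65,.006):
        q=b[(b[:,0]>=x)&(b[:,0]<x+.006)]
        if len(q): print(c,round(x+.003,3),len(q),"y %.3f..%.3f mean %.3f zmax %.3f zmin %.3f"%(q[:,1].min(),q[:,1].max(),q[:,1].mean(),q[:,2].max(),q[:,2].min()))
    for n,bb in dict(handle=(.49,.55,-.36,-.22,.075,.1),face=(.53,.61,-.4,-.12,.105,.125),roof=(.6,.8,-.4,-.2,.109,.125),cam=(.6,.74,-.22,-.12,.09,.11),dishrim=(.4,.6,-.06,.1,.013,.03)).items():
        q=box(*bb)
        if len(q)>5:
            m=cv2.minAreaRect((q[:,:2]*1000).astype(np.float32)); print(c,n,len(q),np.round(m[0],1),np.round(m[1],1),round(m[2],1),"z",np.percentile(q[:,2],[5,50,95]).round(3))
E
```

```text
top 0.455 18 y 0.277..0.287 mean 0.282 zmax 0.138 zmin 0.133
top 0.461 18 y 0.278..0.287 mean 0.282 zmax 0.143 zmin 0.130
top 0.467 18 y 0.277..0.288 mean 0.282 zmax 0.140 zmin 0.132
top 0.473 53 y 0.265..0.297 mean 0.279 zmax 0.149 zmin 0.122
top 0.479 54 y 0.265..0.297 mean 0.278 zmax 0.149 zmin 0.123
top 0.485 30 y 0.266..0.295 mean 0.279 zmax 0.148 zmin 0.125
top 0.491 18 y 0.276..0.285 mean 0.280 zmax 0.140 zmin 0.129
top 0.497 18 y 0.276..0.286 mean 0.280 zmax 0.140 zmin 0.129
top 0.503 18 y 0.276..0.285 mean 0.280 zmax 0.140 zmin 0.133
top 0.509 32 y 0.262..0.297 mean 0.278 zmax 0.149 zmin 0.127
top 0.515 60 y 0.261..0.297 mean 0.276 zmax 0.150 zmin 0.128
top 0.521 63 y 0.261..0.297 mean 0.276 zmax 0.149 zmin 0.118
top 0.527 32 y 0.260..0.297 mean 0.277 zmax 0.148 zmin 0.127
top 0.533 18 y 0.274..0.284 mean 0.278 zmax 0.139 zmin 0.130
top 0.539 61 y 0.260..0.298 mean 0.276 zmax 0.150 zmin 0.120
top 0.545 62 y 0.259..0.299 mean 0.275 zmax 0.149 zmin 0.126
top 0.551 54 y 0.259..0.296 mean 0.276 zmax 0.148 zmin 0.128
top 0.557 17 y 0.273..0.285 mean 0.278 zmax 0.141 zmin 0.132
to
[... 2963 characters left out ...]
6 mean 0.287 zmax 0.146 zmin 0.112
side 0.623 35 y 0.269..0.296 mean 0.284 zmax 0.144 zmin 0.118
side 0.629 23 y 0.272..0.284 mean 0.278 zmax 0.137 zmin 0.125
side 0.635 27 y 0.272..0.282 mean 0.278 zmax 0.138 zmin 0.128
side 0.641 23 y 0.272..0.281 mean 0.277 zmax 0.137 zmin 0.127
side 0.647 27 y 0.270..0.281 mean 0.277 zmax 0.138 zmin 0.126
side handle 129 [ 533.1 -286.5] [ 30.7 101.3] 0.4 z [0.082 0.088 0.092]
side face 104 [ 568.8 -288.3] [145.4  10.3] 88.3 z [0.107 0.112 0.114]
side roof 1516 [ 706.3 -306.8] [174.2 188. ] 88.0 z [0.111 0.115 0.118]
side cam 141 [ 679.  -188.4] [115.4  62.6] 0.3 z [0.091 0.098 0.102]
side dishrim 412 [497.6  29.8] [ 94.6 111. ] 79.9 z [0.013 0.018 0.021]
```

```bash
cat >> h.py <<'E'
def to(x,y,z,yaw=None):
    o,p,r=st(); s=r.inv().apply(np.array([x,y,z])-p)*1000; w=[0,0,0]
    if yaw is not None:
        a=np.radians(yaw); T=np.array([[np.cos(a),np.sin(a),0],[np.sin(a),-np.cos(a),0],[0,0,-1]])
        w=np.degrees((r.inv()*R.from_matrix(T)).as_rotvec())
    print("shift",s.round(1),"turn",np.round(w,1))
E
python3 - <<'E'
from h import *
P=np.load("top0.npy").reshape(-1,3)
def box(x0,x1,y0,y1,z0,z1):
    return P[(P[:,0]>x0)&(P[:,0]<x1)&(P[:,1]>y0)&(P[:,1]<y1)&(P[:,2]>z0)&(P[:,2]<z1)]
for n,b in dict(handle=(.51,.53,-.33,-.25,.08,.1),face=(.555,.585,-.34,-.22,.105,.12),bar=(.45,.66,.265,.29,.13,.1415)).items():
    q=box(*b)
    if n=="bar": f=np.polyfit(q[:,0],q[:,1],1); print(n,np.degrees(f[0]),np.polyval(f,.46))
    else: f=np.polyfit(q[:,1],q[:,0],1); print(n,np.degrees(f[0]),np.polyval(f,-.29),q[:,0].min(),q[:,0].max())
q=box(.6,.74,-.22,-.12,.096,.106); m=cv2.fitLine((q[:,:2]).astype(np.float32),cv2.DIST_L2,0,.01,.01).ravel();print("cam",np.degrees(np.arctan2(m[1],m[0])),m[2:])
q=box(.6,.66,-.33,-.25,.106,.125); print("front edge x by y",[round(float(np.percentile(q[(abs(q[:,1]-y)<.006),0],1)),4) for y in(-.32,-.29,-.26)])
q=box(.47,.7,-.33,-.25,.03,.07);print(len(q),np.percentile(q,[1,99],axis=0).round(3))
to(.479,.282,.25,177.5)
E
```

```text
handle 1.0104661460180848 0.5210117092723203 0.5157371515864387 0.5299080753731338
face 1.5926099345417972 0.5664448391767364 0.5600524910429686 0.5731953440809612
bar -1.2187937790198033 0.27837479659512915
cam -7.1980815 [ 0.66912115 -0.1697976 ]
front edge x by y [0.6092, 0.6105, 0.6112]
167 [[ 0.56  -0.325  0.042]
 [ 0.615 -0.259  0.054]]
shift [-343.8  -88.2  -18.7] turn [ -0.   -0.  -18.8]
```

Request:
{"op": "arm_command", "data": {
  "plan": [
    {"grip":60,"x":-40,"y":-10,"z":-2,"wz":-5},
    {"grip":60,"x":-80,"y":-20,"z":-4,"wz":-10},
    {"grip":60,"x":-120,"y":-30,"z":-8,"wz":-15},
    {"grip":60,"x":-160,"y":-40,"z":-10,"wz":-18.8},
    {"grip":60,"x":-200,"y":-50,"z":-12,"wz":-18.8},
    {"grip":60,"x":-240,"y":-60,"z":-14,"wz":-18.8},
    {"grip":60,"x":-280,"y":-72,"z":-16,"wz":-18.8},
    {"grip":60,"x":-310,"y":-80,"z":-18,"wz":-18.8}
  ],
  "newtons": 40
}}

```text
schema error: expected keys grip, x, y, z, wx, wy, wz
```

```bash
python3 - <<'E'
from h import *
o,p,r=st(); print(p,o["gripper_width"],o["qpos"])
to(.479,.282,.1155,177.5)
E
```

```text
[0.19072001 0.48909003 0.23124746] 0.08548853797807308 [ 1.19898893e+00  2.38241319e-01 -1.35181429e-02  1.31917265e+00
 -7.06005046e-06  1.57081397e+00]
shift [-343.8  -88.2  115.8] turn [ -0.   -0.  -18.8]
```

Request:
{"op": "arm_command", "data": {
  "plan": [
    {"grip":60,"x":-80,"y":-20,"z":-10,"wx":0,"wy":0,"wz":-7},
    {"grip":60,"x":-160,"y":-41,"z":-18,"wx":0,"wy":0,"wz":-14},
    {"grip":60,"x":-344,"y":-88,"z":-19,"wx":0,"wy":0,"wz":-18.8},
    {"grip":60,"x":-344,"y":-88,"z":-19,"wx":0,"wy":0,"wz":-18.8},
    {"grip":60,"x":-344,"y":-88,"z":-19,"wx":0,"wy":0,"wz":-18.8},
    {"grip":60,"x":-344,"y":-88,"z":-19,"wx":0,"wy":0,"wz":-18.8},
    {"grip":60,"x":-344,"y":-88,"z":-19,"wx":0,"wy":0,"wz":-18.8},
    {"grip":60,"x":-344,"y":-88,"z":-19,"wx":0,"wy":0,"wz":-18.8}
  ],
  "newtons": 40
}}

```text
time: 1.97
tcp_pos: [0.4557, 0.2986, 0.2494]
tcp_rot: [0.0, 0.022, 1.0, 0.0]
contact_force: [0.8, -0.1, 0.2]
gripper_width: 0.0601
grasp_force: 0.0
```

```bash
python3 - <<'E'
from h import *
o,p,r=st(); print(o["time"],p,o["gripper_width"],o["qpos"])
to(.479,.282,.1155,177.5)
E
```

```text
1.9667 [0.45571041 0.29855381 0.24942911] 0.0601307076841093 [5.79979518e-01 2.67107465e-01 7.22889230e-02 1.37558768e+00
 1.94213723e-07 6.23666962e-01]
shift [-23.9 -15.6 133.9] turn [ 0.  0. -0.]
```

Request:
{"op": "arm_command", "data": {
  "plan": [
    {"grip":60,"x":-24,"y":-16,"z":20,"wx":0,"wy":0,"wz":0},
    {"grip":60,"x":-24,"y":-16,"z":50,"wx":0,"wy":0,"wz":0},
    {"grip":60,"x":-24,"y":-16,"z":80,"wx":0,"wy":0,"wz":0},
    {"grip":60,"x":-24,"y":-16,"z":80,"wx":0,"wy":0,"wz":0},
    {"grip":60,"x":-24,"y":-16,"z":80,"wx":0,"wy":0,"wz":0}
  ]
}}

```text
time: 2.38
tcp_pos: [0.4767, 0.2824, 0.1685]
tcp_rot: [-0.001, 0.022, 1.0, -0.001]
contact_force: [1.3, 0.2, 0.9]
gripper_width: 0.0602
grasp_force: 0.0
```

```bash
python3 - <<'E'
from h import *
o,p,r=st(); print(o["time"],p,o["gripper_width"])
to(.479,.282,.1155,177.5)
E
```

```text
2.3833 [0.47674853 0.28244856 0.16845059] 0.0602376642508119
shift [-2.4 -0.3 52.9] turn [-0.1 -0.2 -0. ]
```

Request:
{"op": "arm_command", "data": {
  "plan": [
    {"grip":60,"x":-2,"y":0,"z":30,"wx":0,"wy":0,"wz":0},
    {"grip":60,"x":-2,"y":0,"z":53,"wx":0,"wy":0,"wz":0},
    {"grip":60,"x":-2,"y":0,"z":53,"wx":0,"wy":0,"wz":0},
    {"grip":25,"x":-2,"y":0,"z":53,"wx":0,"wy":0,"wz":0},
    {"grip":25,"x":-2,"y":0,"z":53,"wx":0,"wy":0,"wz":0},
    {"grip":25,"x":-2,"y":0,"z":53,"wx":0,"wy":0,"wz":0},
    {"grip":25,"x":-2,"y":0,"z":53,"wx":0,"wy":0,"wz":0},
    {"grip":25,"x":-2,"y":0,"z":50.5,"wx":0,"wy":0,"wz":0}
  ]
}}

```text
time: 3.05
tcp_pos: [0.4803, 0.2834, 0.1203]
tcp_rot: [0.001, 0.022, 1.0, 0.001]
contact_force: [-0.3, 0.5, -1.2]
gripper_width: 0.0319
grasp_force: 39.6
```

```bash
python3 - <<'E'
from h import *
o,p,r=st(); print(o["time"],p,o["gripper_width"],o["grasp_force"],o["contact_force"])
E
```

```text
3.05 [0.48025023 0.2834212  0.12032573] 0.03187407615330486 39.64511878788471 [-0.32478812  0.4656637  -1.21166461]
```

Request:
{"op": "arm_command", "data": {
  "plan": [
    {"grip":25,"x":15,"y":0,"z":0,"wx":0,"wy":0,"wz":0},
    {"grip":25,"x":35,"y":0,"z":0,"wx":0,"wy":0,"wz":0},
    {"grip":25,"x":55,"y":0,"z":0,"wx":0,"wy":0,"wz":0},
    {"grip":25,"x":75,"y":0,"z":0,"wx":0,"wy":0,"wz":0},
    {"grip":25,"x":75,"y":0,"z":0,"wx":0,"wy":0,"wz":0}
  ]
}}

```text
time: 3.47
tcp_pos: [0.4018, 0.2861, 0.1197]
tcp_rot: [-0.001, 0.021, 1.0, 0.0]
contact_force: [-0.9, -0.2, -0.8]
gripper_width: 0.0315
grasp_force: 39.7
```

```bash
python3 - <<'E'
from h import *
o,p,r=st(); print(o["time"],p,o["gripper_width"],o["grasp_force"],o["contact_force"])
snap("side","s1"); snap("top","t1")
for c in("top","side"): print([(np.round(a["at"],3).tolist(),round(a["p"],2)) for a in ctrl.landmark_of("dish",c)+ctrl.landmark_of("collar",c)])
to(.495,.03,.12,177.5)
E
```

```text
3.4667 [0.40176266 0.28614222 0.11966387] 0.03148320509444348 39.7024748660624 [-0.88387275 -0.23092938 -0.7982593 ]
[([0.496, 0.031, -0.003], 0.73)]
[([0.495, 0.027, -0.003], 0.79), ([0.609, 0.275, 0.125], 0.64), ([0.675, 0.274, -0.004], 0.2)]
shift [-100.6 -252.3   -1.1] turn [ 0.  0. -0.]
```

View pics/s1.png

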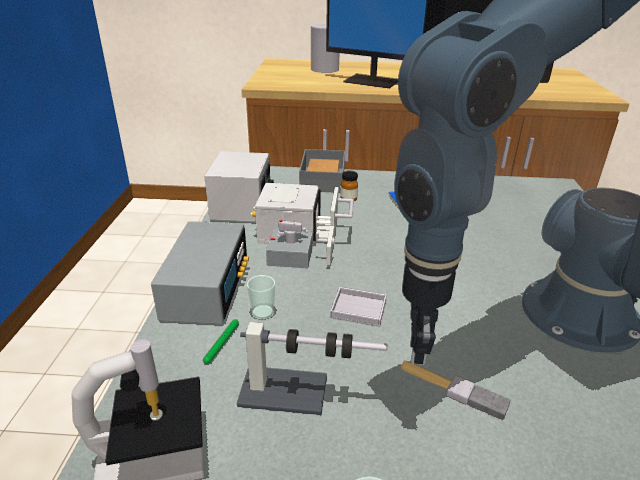

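The side view shows the collar is off the bar and held in the gripper at (420,345). The dish is at (358,306), unmoved, and the three rings are still on the bar. On to the dish.

Request:
{"op": "arm_command", "data": {
  "plan": [
    {"grip":25,"x":0,"y":-35,"z":0,"wx":0,"wy":0,"wz":0},
    {"grip":25,"x":0,"y":-72,"z":0,"wx":0,"wy":0,"wz":0},
    {"grip":25,"x":-14,"y":-108,"z":0,"wx":0,"wy":0,"wz":0},
    {"grip":25,"x":-34,"y":-144,"z":0,"wx":0,"wy":0,"wz":0},
    {"grip":25,"x":-54,"y":-180,"z":0,"wx":0,"wy":0,"wz":0},
    {"grip":25,"x":-74,"y":-216,"z":0,"wx":0,"wy":0,"wz":0},
    {"grip":25,"x":-94,"y":-245,"z":0,"wx":0,"wy":0,"wz":0},
    {"grip":25,"x":-101,"y":-252,"z":0,"wx":0,"wy":0,"wz":0}
  ]
}}

```text
time: 4.43
tcp_pos: [0.4973, 0.0258, 0.1188]
tcp_rot: [0.001, 0.024, 1.0, -0.001]
contact_force: [0.1, 1.2, -1.2]
gripper_width: 0.0314
grasp_force: 39.9
```

```bash
python3 - <<'E'
from h import *
o,p,r=st(); print(o["time"],p,o["gripper_width"],o["grasp_force"],o["contact_force"])
for c in("top","side"): ctrl.camera(c); print([(np.round(a["at"],3).tolist(),round(a["p"],2)) for a in ctrl.landmark_of("dish",c)])
to(.495,.03,.016,177.5)
E
```

```text
4.4333 [0.49728359 0.02575556 0.11875196] 0.031444016508005206 39.925444554537535 [ 0.08822735  1.21930979 -1.24512768]
[([0.496, 0.03, -0.004], 0.79)]
[([0.493, 0.027, -0.002], 0.75)]
shift [ -0.8  -0.  102.3] turn [ 0.  -0.1 -0.1]
```

Request:
{"op": "arm_command", "data": {
  "plan": [
    {"grip":25,"x":-1,"y":0,"z":40,"wx":0,"wy":0,"wz":0},
    {"grip":25,"x":-1,"y":0,"z":80,"wx":0,"wy":0,"wz":0},
    {"grip":25,"x":-1,"y":0,"z":105,"wx":0,"wy":0,"wz":0},
    {"grip":25,"x":-1,"y":0,"z":106.5,"wx":0,"wy":0,"wz":0},
    {"grip":25,"x":-1,"y":0,"z":106.5,"wx":0,"wy":0,"wz":0},
    {"grip":42,"x":-1,"y":0,"z":106.5,"wx":0,"wy":0,"wz":0},
    {"grip":42,"x":-1,"y":0,"z":106.5,"wx":0,"wy":0,"wz":0},
    {"grip":42,"x":-1,"y":0,"z":106.5,"wx":0,"wy":0,"wz":0}
  ]
}}

```text
time: 5.3
tcp_pos: [0.4961, 0.0304, 0.0131]
tcp_rot: [0.001, 0.022, 1.0, 0.0]
contact_force: [0.7, -0.2, 0.5]
gripper_width: 0.0422
grasp_force: 0.0
```

Request:
{"op": "arm_command", "data": {
  "plan": [
    {"grip":42,"x":0,"y":0,"z":-20,"wx":0,"wy":0,"wz":0},
    {"grip":42,"x":0,"y":0,"z":-50,"wx":0,"wy":0,"wz":0},
    {"grip":42,"x":0,"y":0,"z":-90,"wx":0,"wy":0,"wz":0},
    {"grip":42,"x":0,"y":0,"z":-130,"wx":0,"wy":0,"wz":0},
    {"grip":42,"x":0,"y":0,"z":-160,"wx":0,"wy":0,"wz":0}
  ]
}}

```text
time: 5.72
tcp_pos: [0.496, 0.0301, 0.1761]
tcp_rot: [0.002, 0.022, 1.0, 0.0]
contact_force: [1.8, 0.8, -0.7]
gripper_width: 0.0422
grasp_force: 0.0
```

```bash
python3 - <<'E'
from h import *
o,p,r=st(); print(o["time"],p,o["gripper_width"],o["grasp_force"],o["contact_force"])
snap("side","s2")
for c in("top","side"):
    if c=="top": ctrl.camera(c)
    print([(np.round(a["at"],3).tolist(),round(a["p"],2)) for a in ctrl.landmark_of("dish",c)+ctrl.landmark_of("collar",c)])
to(.521,-.29,.18,88.4)
cv2.imwrite("pics/c2.png",cv2.resize(cv2.imread("pics/s2.png")[250:350,300:420],None,fx=4,fy=4))
E
```

```text
5.7167 [0.49601082 0.03011458 0.17613877] 0.0421930624832105 0.0 [ 1.80030691  0.76398702 -0.68944852]
[([0.497, 0.031, -0.001], 0.82), ([0.518, 0.277, 0.124], 0.73)]
[([0.49, 0.026, -0.003], 0.84), ([0.526, -0.519, 0.001], 0.49), ([0.491, 0.03, 0.015], 0.57)]
shift [ -40.1 -318.6   -8.5] turn [-0.1 -0.  89.1]
```

View pics/c2.png

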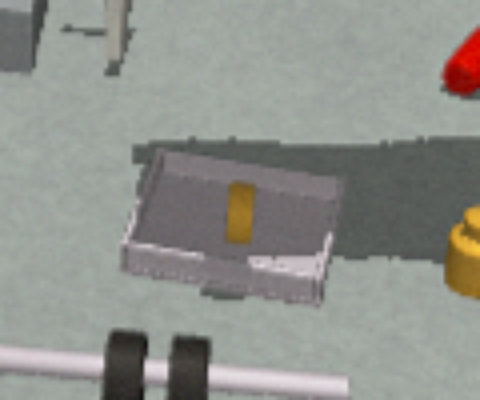

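The crop shows the collar standing in the middle of the dish (240,210). Next, the drawer handle.

Request:
{"op": "arm_command", "data": {
  "plan": [
    {"grip":42,"x":-5,"y":-40,"z":-10,"wx":0,"wy":0,"wz":7},
    {"grip":42,"x":-10,"y":-80,"z":-10,"wx":0,"wy":0,"wz":14},
    {"grip":42,"x":-15,"y":-120,"z":-10,"wx":0,"wy":0,"wz":21},
    {"grip":42,"x":-20,"y":-160,"z":-10,"wx":0,"wy":0,"wz":28},
    {"grip":42,"x":-25,"y":-200,"z":-10,"wx":0,"wy":0,"wz":35},
    {"grip":42,"x":-30,"y":-240,"z":-10,"wx":0,"wy":0,"wz":42},
    {"grip":42,"x":-35,"y":-280,"z":-10,"wx":0,"wy":0,"wz":49},
    {"grip":42,"x":-40,"y":-318,"z":-10,"wx":0,"wy":0,"wz":56}
  ]
}}

```text
time: 6.68
tcp_pos: [0.5206, -0.2913, 0.1805]
tcp_rot: [-0.001, 0.491, 0.871, -0.0]
contact_force: [0.9, 1.1, -0.3]
gripper_width: 0.042
grasp_force: 0.0
```

Request:
{"op": "arm_command", "data": {
  "plan": [
    {"grip":36,"x":0,"y":0,"z":0,"wx":0,"wy":0,"wz":7},
    {"grip":36,"x":0,"y":0,"z":0,"wx":0,"wy":0,"wz":14},
    {"grip":36,"x":0,"y":0,"z":0,"wx":0,"wy":0,"wz":21},
    {"grip":36,"x":0,"y":0,"z":0,"wx":0,"wy":0,"wz":28},
    {"grip":36,"x":0,"y":0,"z":0,"wx":0,"wy":0,"wz":33},
    {"grip":36,"x":0,"y":0,"z":0,"wx":0,"wy":0,"wz":33}
  ]
}}

```text
time: 7.18
tcp_pos: [0.5208, -0.2891, 0.1804]
tcp_rot: [-0.001, 0.718, 0.696, -0.0]
contact_force: [0.5, 0.1, -0.7]
gripper_width: 0.036
grasp_force: 0.0
```

```bash
python3 - <<'E'
from h import *
o,p,r=st(); print(o["time"],p,o["gripper_width"],o["qpos"])
to(.5215,-.289,.069,88.4)
E
```

```text
7.1833 [ 0.52082873 -0.2891106   0.18044844] 0.03604424209973893 [-5.06703159e-01  3.81199571e-01  6.25906461e-02  1.25522200e+00
 -8.75214123e-05  1.09442355e+00]
shift [ -0.    1.  111.4] turn [-0.2 -0.1 -0.1]
```

Request:
{"op": "arm_command", "data": {
  "plan": [
    {"grip":36,"x":0,"y":0,"z":40,"wx":0,"wy":0,"wz":0},
    {"grip":36,"x":0,"y":0,"z":80,"wx":0,"wy":0,"wz":0},
    {"grip":36,"x":0,"y":0,"z":111,"wx":0,"wy":0,"wz":0},
    {"grip":36,"x":0,"y":0,"z":111,"wx":0,"wy":0,"wz":0},
    {"grip":5,"x":0,"y":0,"z":111,"wx":0,"wy":0,"wz":0},
    {"grip":5,"x":0,"y":0,"z":111,"wx":0,"wy":0,"wz":0},
    {"grip":5,"x":0,"y":0,"z":111,"wx":0,"wy":0,"wz":0},
    {"grip":5,"x":0,"y":0,"z":111,"wx":0,"wy":0,"wz":0}
  ]
}}

```text
time: 7.85
tcp_pos: [0.5212, -0.289, 0.0705]
tcp_rot: [-0.001, 0.716, 0.698, -0.0]
contact_force: [2.1, 0.6, -4.9]
gripper_width: 0.0083
grasp_force: 38.8
```

```bash
python3 - <<'E'
from h import *
o,p,r=st(); print(o["time"],p,o["gripper_width"],o["grasp_force"],o["contact_force"],r.as_matrix().round(3))
E
```

```text
7.85 [ 0.52117738 -0.28901701  0.07045611] 0.008263986556001301 38.8319456577301 [ 2.05758645  0.64105127 -4.88259463] [[ 0.025  1.    -0.001]
 [ 1.    -0.025  0.001]
 [ 0.001 -0.001 -1.   ]]
```

Request:
{"op": "arm_command", "data": {
  "plan": [
    {"grip":5,"x":0,"y":-10,"z":0,"wx":0,"wy":0,"wz":0},
    {"grip":5,"x":0,"y":-25,"z":0,"wx":0,"wy":0,"wz":0},
    {"grip":5,"x":0,"y":-40,"z":0,"wx":0,"wy":0,"wz":0},
    {"grip":5,"x":0,"y":-55,"z":0,"wx":0,"wy":0,"wz":0},
    {"grip":5,"x":0,"y":-70,"z":0,"wx":0,"wy":0,"wz":0},
    {"grip":5,"x":0,"y":-76,"z":0,"wx":0,"wy":0,"wz":0},
    {"grip":5,"x":0,"y":-76,"z":0,"wx":0,"wy":0,"wz":0}
  ]
}}

```text
time: 8.43
tcp_pos: [0.4432, -0.2867, 0.0705]
tcp_rot: [-0.002, 0.716, 0.698, -0.001]
contact_force: [-1.7, 2.9, -10.0]
gripper_width: 0.0085
grasp_force: 39.2
```

Request:
{"op": "arm_command", "data": {
  "plan": [
    {"grip":5,"x":0,"y":-3,"z":0,"wx":0,"wy":0,"wz":0},
    {"grip":5,"x":0,"y":-5,"z":0,"wx":0,"wy":0,"wz":0},
    {"grip":5,"x":0,"y":-5,"z":0,"wx":0,"wy":0,"wz":0}
  ]
}}

```text
time: 8.68
tcp_pos: [0.4403, -0.2866, 0.0705]
tcp_rot: [-0.001, 0.716, 0.698, 0.0]
contact_force: [-0.2, 4.8, -13.5]
gripper_width: 0.0083
grasp_force: 39.0
```

```bash
python3 - <<'E'
from h import *
o,p,r=st(); print(o["time"],p,o["gripper_width"],o["grasp_force"],o["contact_force"])
E
```

```text
8.6833 [ 0.44029391 -0.28663476  0.0705263 ] 0.008307595334914828 39.034820795059204 [ -0.20075379   4.77887915 -13.4621555 ]
```

Request:
{"op": "arm_command", "data": {
  "plan": [
    {"grip":5,"x":0,"y":-2,"z":-1.5,"wx":0,"wy":0,"wz":0},
    {"grip":5,"x":0,"y":-4,"z":-1.5,"wx":0,"wy":0,"wz":0},
    {"grip":5,"x":0,"y":-4,"z":-1.5,"wx":0,"wy":0,"wz":0}
  ]
}}

```text
time: 8.93
tcp_pos: [0.4351, -0.2864, 0.0707]
tcp_rot: [-0.002, 0.716, 0.698, -0.001]
contact_force: [0.2, 0.7, -26.7]
gripper_width: 0.0082
grasp_force: 39.8
```

```bash
python3 - <<'E'
from h import *
o,p,r=st(); print(o["time"],p,o["gripper_width"],o["grasp_force"],o["contact_force"])
E
```

```text
8.9333 [ 0.43507096 -0.28642954  0.07065047] 0.008198807843561194 39.77571666240692 [  0.17480545   0.71155282 -26.66859143]
```

Request:
{"op": "arm_command", "data": {
  "plan": [
    {"grip":36,"x":0,"y":0,"z":1,"wx":0,"wy":0,"wz":0},
    {"grip":36,"x":0,"y":0,"z":1,"wx":0,"wy":0,"wz":0},
    {"grip":36,"x":0,"y":0,"z":0,"wx":0,"wy":0,"wz":0},
    {"grip":36,"x":0,"y":0,"z":-30,"wx":0,"wy":0,"wz":0},
    {"grip":36,"x":0,"y":0,"z":-70,"wx":0,"wy":0,"wz":0},
    {"grip":36,"x":0,"y":0,"z":-110,"wx":0,"wy":0,"wz":0},
    {"grip":36,"x":30,"y":0,"z":-130,"wx":0,"wy":0,"wz":-7},
    {"grip":36,"x":70,"y":0,"z":-130,"wx":0,"wy":0,"wz":-14}
  ]
}}

```text
time: 9.6
tcp_pos: [0.4417, -0.22, 0.2088]
tcp_rot: [0.006, 0.625, 0.78, 0.001]
contact_force: [0.7, 1.1, -0.5]
gripper_width: 0.0359
grasp_force: 0.0
```

```bash
python3 - <<'E'
from h import *
o,p,r=st(); print(o["time"],p,o["gripper_width"])
to(.519,.280,.21,177.5)
for c in("top","side"):
    im,d,cl=snap(c,c+"3"); np.save(c+"3.npy",cl); P=cl.reshape(-1,3)
    for n in("handle","cradle","cradle_back"): print(c,n,[(np.round(a["at"],3).tolist(),round(a["p"],2)) for a in ctrl.landmark_of(n,c)[:2]])
    def box(x0,x1,y0,y1,z0,z1): return P[(P[:,0]>x0)&(P[:,0]<x1)&(P[:,1]>y0)&(P[:,1]<y1)&(P[:,2]>z0)&(P[:,2]<z1)]
    q=box(.48,.605,-.37,-.2,.041,.056)
    print("rods",len(q)); print(np.histogram(q[:,1],np.arange(-.36,-.21,.004)))
    q=box(.595,.63,-.32,-.26,.057,.07); print("back",len(q), np.median(q,0).round(3) if len(q) else 0)
im=cv2.imread("pics/top3.png")[180:300,360:500]; cv2.imwrite("pics/c3.png",cv2.resize(im,None,fx=4,fy=4))
E
```

```text
9.6 [ 0.44173592 -0.2199723   0.20877741] 0.03588796006420362
shift [471.1 184.5  -3.4] turn [  0.1   0.7 -74.9]
top handle []
top cradle [([0.544, -0.291, 0.051], 0.55)]
top cradle_back [([0.608, -0.291, 0.064], 0.89)]
rods 351
(array([ 0,  0,  0,  0,  0,  1,  0,  2,  0,  1,  0,  0,  1, 28, 80, 57,  3,
        0,  0, 10, 66, 83, 18,  0,  0,  0,  0,  1,  0,  0,  0,  0,  0,  0,
        0,  0,  0]), array([-0.36 , -0.356, -0.352, -0.348, -0.344, -0.34 , -0.336, -0.332,
       -0.328, -0.324, -0.32 , -0.316, -0.312, -0.308, -0.304, -0.3  ,
       -0.296, -0.292, -0.288, -0.284, -0.28 , -0.276, -0.272, -0.268,
       -0.264, -0.26 , -0.256, -0.252, -0.248, -0.244, -0.24 , -0.236,
       -0.232, -0.228, -0.224, -0.22 , -0.216, -0.212]))
back 100 [ 0.607 -0.29   0.063]
side handle [([0.436, -0.286, 0.088], 0.7)]
side cradle [([0.549, -0.292, 0.05], 0.64)]
side cradle_back [([0.605, -0.291, 0.067], 0.73)]
rods 251
(array([ 0,  0,  0,  0,  0,  0,  0,  0,  0,  0,  0,  0,  1, 13, 53, 46,  9,
        0,  0,  3, 23, 77, 23,  3,  0,  0,  0,  0,  0,  0,  0,  0,  0,  0,
        0,  0,  0]), array([-0.36 , -0.356, -0.352, -0.348, -0.344, -0.34 , -0.336, -0.332,
       -0.328, -0.324, -0.32 , -0.316, -0.312, -0.308, -0.304, -0.3  ,
       -0.296, -0.292, -0.288, -0.284, -0.28 , -0.276, -0.272, -0.268,
       -0.264, -0.26 , -0.256, -0.252, -0.248, -0.244, -0.24 , -0.236,
       -0.232, -0.228, -0.224, -0.22 , -0.216, -0.212]))
back 28 [ 0.608 -0.29   0.063]
```

View pics/c3.png

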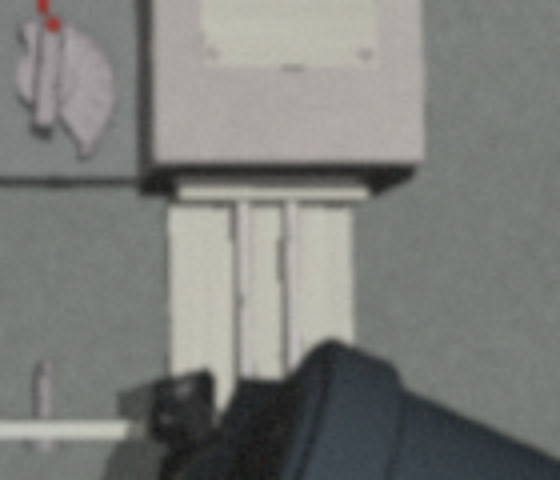

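The crop shows the drawer out with both rods clear from (245,200) to (290,380) and no side walls. The cross plate is at (270,192). Now ring A, the nearest to the bar's free end.

Request:
{"op": "arm_command", "data": {
  "plan": [
    {"grip":60,"x":37,"y":14,"z":-20,"wx":0,"wy":0.7,"wz":-7},
    {"grip":60,"x":74,"y":28,"z":-22,"wx":0,"wy":0.7,"wz":-14},
    {"grip":60,"x":111,"y":42,"z":-22,"wx":0,"wy":0.7,"wz":-21},
    {"grip":60,"x":148,"y":56,"z":-22,"wx":0,"wy":0.7,"wz":-28},
    {"grip":60,"x":185,"y":70,"z":-22,"wx":0,"wy":0.7,"wz":-35},
    {"grip":60,"x":222,"y":84,"z":-22,"wx":0,"wy":0.7,"wz":-42},
    {"grip":60,"x":259,"y":98,"z":-22,"wx":0,"wy":0.7,"wz":-49},
    {"grip":60,"x":296,"y":112,"z":-22,"wx":0,"wy":0.7,"wz":-56}
  ]
}}

```text
time: 10.67
tcp_pos: [0.4841, 0.0972, 0.2244]
tcp_rot: [-0.005, 0.184, 0.983, 0.004]
contact_force: [1.4, -1.8, 0.4]
gripper_width: 0.0601
grasp_force: 0.0
```

```bash
python3 - <<'E'
from h import *
o,p,r=st(); print(o["time"],p,o["gripper_width"])
to(.519,.280,.2,177.5)
P=np.load("top3.npy").reshape(-1,3)
for a,b in((.44,.468),(.488,.508),(.558,.6),(.626,.65)):
    q=P[(P[:,0]>a)&(P[:,0]<b)&(P[:,1]>.26)&(P[:,1]<.3)&(P[:,2]>.12)&(P[:,2]<.15)]
    if len(q): print(a,b,len(q),q.mean(0).round(4))
q=P[(P[:,0]>.44)&(P[:,0]<.65)&(P[:,1]>.25)&(P[:,1]<.31)&(P[:,2]>.143)&(P[:,2]<.155)]
print(np.histogram(q[:,0],np.arange(.46,.64,.003))[0])
E
```

```text
10.6667 [0.48411607 0.09722897 0.22444118] 0.06008378943607096
shift [ 33.5 182.8  25.7] turn [  0.4  -0.5 -18.8]
0.44 0.468 48 [0.4605 0.2821 0.1358]
0.488 0.508 58 [0.4982 0.2801 0.1362]
0.558 0.6 127 [0.579  0.2767 0.1358]
0.626 0.65 68 [0.638  0.2747 0.1357]
[ 0  0  0  0  0  0  0  0  0  0  0  0  0  0  0  0  2 11 18 10 15 11  0  0
  0  0 18  9 21  9 17  0  0  0  0  0  0  0  0  0  0  0  0  0  0  0  0  3
 19  7 18 12 14  0  0  0  0  0  0]
```

Request:
{"op": "arm_command", "data": {
  "plan": [
    {"grip":60,"x":7,"y":37,"z":0,"wx":0.4,"wy":-0.5,"wz":-7},
    {"grip":60,"x":14,"y":76,"z":0,"wx":0.4,"wy":-0.5,"wz":-14},
    {"grip":60,"x":21,"y":113,"z":10,"wx":0.4,"wy":-0.5,"wz":-18.8},
    {"grip":60,"x":28,"y":150,"z":20,"wx":0.4,"wy":-0.5,"wz":-18.8},
    {"grip":60,"x":34,"y":180,"z":30,"wx":0.4,"wy":-0.5,"wz":-18.8},
    {"grip":60,"x":34.5,"y":183,"z":45,"wx":0.4,"wy":-0.5,"wz":-18.8},
    {"grip":60,"x":34.5,"y":183,"z":55,"wx":0.4,"wy":-0.5,"wz":-18.8},
    {"grip":60,"x":34.5,"y":183,"z":55,"wx":0.4,"wy":-0.5,"wz":-18.8}
  ]
}}

```text
time: 11.33
tcp_pos: [0.5174, 0.2783, 0.1681]
tcp_rot: [-0.002, 0.024, 1.0, -0.001]
contact_force: [0.2, -0.4, -0.1]
gripper_width: 0.0603
grasp_force: 0.0
```

```bash
python3 - <<'E'
from h import *
o,p,r=st(); print(o["time"],p,o["gripper_width"])
to(.518,.2803,.110,177.5)
E
```

```text
11.3333 [0.51744336 0.27831192 0.16812286] 0.0602993055521679
shift [-0.7  2.2 58.1] turn [-0.1 -0.3 -0.2]
```

Request:
{"op": "arm_command", "data": {
  "plan": [
    {"grip":60,"x":-0.5,"y":2,"z":30,"wx":0,"wy":-0.3,"wz":0},
    {"grip":60,"x":-0.5,"y":2,"z":58,"wx":0,"wy":-0.3,"wz":0},
    {"grip":60,"x":-0.5,"y":2,"z":58,"wx":0,"wy":-0.3,"wz":0},
    {"grip":30,"x":-0.5,"y":2,"z":58,"wx":0,"wy":-0.3,"wz":0},
    {"grip":30,"x":-0.5,"y":2,"z":58,"wx":0,"wy":-0.3,"wz":0},
    {"grip":30,"x":-0.5,"y":2,"z":58,"wx":0,"wy":-0.3,"wz":0},
    {"grip":30,"x":-0.5,"y":2,"z":58,"wx":0,"wy":-0.3,"wz":0},
    {"grip":30,"x":-0.5,"y":2,"z":53.5,"wx":0,"wy":-0.3,"wz":0}
  ],
  "newtons": 50
}}

```text
time: 12.0
tcp_pos: [0.5191, 0.2813, 0.1182]
tcp_rot: [0.003, 0.024, 1.0, 0.0]
contact_force: [-0.2, -0.1, -1.1]
gripper_width: 0.0383
grasp_force: 50.3
```

Request:
{"op": "arm_command", "data": {
  "plan": [
    {"grip":30,"x":15,"y":0,"z":0,"wx":0,"wy":0,"wz":0},
    {"grip":30,"x":35,"y":0,"z":0,"wx":0,"wy":0,"wz":0},
    {"grip":30,"x":55,"y":0,"z":0,"wx":0,"wy":0,"wz":0},
    {"grip":30,"x":75,"y":0,"z":0,"wx":0,"wy":0,"wz":0},
    {"grip":30,"x":95,"y":0,"z":0,"wx":0,"wy":0,"wz":0},
    {"grip":30,"x":112,"y":0,"z":0,"wx":0,"wy":0,"wz":0},
    {"grip":30,"x":112,"y":0,"z":0,"wx":0,"wy":0,"wz":0}
  ]
}}

```text
time: 12.58
tcp_pos: [0.4042, 0.2865, 0.1178]
tcp_rot: [0.002, 0.023, 1.0, -0.0]
contact_force: [-0.6, -0.8, -1.1]
gripper_width: 0.0387
grasp_force: 50.3
```

```bash
python3 - <<'E'
from h import *
o,p,r=st(); print(o["time"],p,o["gripper_width"],o["grasp_force"],o["contact_force"])
im,d,cl=snap("side","s4"); 
print([(np.round(a["at"],3).tolist(),round(a["p"],2)) for a in ctrl.landmark_of("ring1","side")])
to(.546+.030,-.2885-.028*.026,.16,178.4)
E
```

```text
12.5833 [0.40424785 0.28646036 0.11783558] 0.03868126374061618 50.339342057704926 [-0.55025947 -0.80631007 -1.10270184]
[([0.546, 0.279, 0.126], 0.6), ([0.608, 0.278, 0.128], 0.54)]
shift [-195.5 -567.9  -41.5] turn [ 0.1  0.3 -1. ]
```

Request:
{"op": "arm_command", "data": {
  "plan": [
    {"grip":30,"x":0,"y":-36,"z":-15,"wx":0,"wy":0,"wz":0},
    {"grip":30,"x":0,"y":-73,"z":-30,"wx":0,"wy":0,"wz":0},
    {"grip":30,"x":-12,"y":-111,"z":-45,"wx":0,"wy":0,"wz":0},
    {"grip":30,"x":-26,"y":-149,"z":-55,"wx":0,"wy":0,"wz":0},
    {"grip":30,"x":-41,"y":-187,"z":-60,"wx":0,"wy":0,"wz":0},
    {"grip":30,"x":-56,"y":-225,"z":-60,"wx":0,"wy":0,"wz":0},
    {"grip":30,"x":-71,"y":-263,"z":-60,"wx":0,"wy":0,"wz":0},
    {"grip":30,"x":-86,"y":-301,"z":-60,"wx":0,"wy":0,"wz":0}
  ]
}}

```text
time: 13.35
tcp_pos: [0.4799, -0.0207, 0.1782]
tcp_rot: [0.003, 0.024, 1.0, 0.0]
contact_force: [0.9, 0.2, -0.0]
gripper_width: 0.0382
grasp_force: 50.5
```

Request:
{"op": "arm_command", "data": {
  "plan": [
    {"grip":30,"x":-16,"y":-38,"z":0,"wx":0,"wy":0,"wz":-1},
    {"grip":30,"x":-32,"y":-76,"z":0,"wx":0,"wy":0,"wz":-1},
    {"grip":30,"x":-48,"y":-114,"z":0,"wx":0,"wy":0,"wz":-1},
    {"grip":30,"x":-64,"y":-152,"z":0,"wx":0,"wy":0,"wz":-1},
    {"grip":30,"x":-80,"y":-190,"z":0,"wx":0,"wy":0,"wz":-1},
    {"grip":30,"x":-96,"y":-228,"z":0,"wx":0,"wy":0,"wz":-1},
    {"grip":30,"x":-109,"y":-260,"z":0,"wx":0,"wy":0,"wz":-1},
    {"grip":30,"x":-109,"y":-266,"z":0,"wx":0,"wy":0,"wz":-1}
  ]
}}

```text
time: 14.02
tcp_pos: [0.5768, -0.2952, 0.177]
tcp_rot: [0.003, 0.017, 1.0, -0.001]
contact_force: [-0.9, 0.9, -1.1]
gripper_width: 0.0383
grasp_force: 50.6
```

```bash
python3 - <<'E'
from h import *
o,p,r=st(); print(o["time"],p,o["gripper_width"],o["grasp_force"],o["contact_force"],o["qpos"])
to(.576,-.2892,.053,178.4)
E
```

```text
14.0167 [ 0.57677005 -0.29522508  0.17699248] 0.038250361271584744 50.55815577507019 [-0.88595103  0.94075746 -1.06809459] [-4.73494443e-01  4.65689866e-01  1.89563576e-01  1.28816708e+00
  8.54299922e-04 -4.39824849e-01]
shift [  1.7   6.2 124. ] turn [-0.1  0.4 -0.3]
```

Request:
{"op": "arm_command", "data": {
  "plan": [
    {"grip":30,"x":0,"y":0,"z":30,"wx":0,"wy":0.3,"wz":0},
    {"grip":30,"x":0,"y":0,"z":60,"wx":0,"wy":0.3,"wz":0},
    {"grip":30,"x":0,"y":0,"z":90,"wx":0,"wy":0.3,"wz":0},
    {"grip":30,"x":0,"y":0,"z":90,"wx":0,"wy":0.3,"wz":0},
    {"grip":30,"x":0,"y":0,"z":90,"wx":0,"wy":0.3,"wz":0}
  ]
}}

```text
time: 14.43
tcp_pos: [0.5745, -0.289, 0.0869]
tcp_rot: [-0.002, 0.015, 1.0, 0.001]
contact_force: [1.2, -0.2, -0.4]
gripper_width: 0.0383
grasp_force: 50.6
```

```bash
python3 - <<'E'
from h import *
o,p,r=st(); print(o["time"],p,o["gripper_width"],o["grasp_force"],o["contact_force"])
to(.576,-.2892,.0545,178.4)
E
```

```text
14.4333 [ 0.57452933 -0.28896213  0.08689865] 0.03830418591885903 50.62136381864548 [ 1.23889832 -0.21651857 -0.38099654]
shift [-1.6 -0.2 32.4] turn [ 0.1 -0.2 -0.1]
```

Request:
{"op": "arm_command", "data": {
  "plan": [
    {"grip":30,"x":-1.5,"y":0,"z":20,"wx":0,"wy":0,"wz":0},
    {"grip":30,"x":-1.5,"y":0,"z":30,"wx":0,"wy":0,"wz":0},
    {"grip":30,"x":-1.5,"y":0,"z":33,"wx":0,"wy":0,"wz":0},
    {"grip":30,"x":-1.5,"y":0,"z":33,"wx":0,"wy":0,"wz":0}
  ]
}}

```text
time: 14.77
tcp_pos: [0.5772, -0.2893, 0.0559]
tcp_rot: [0.0, 0.015, 1.0, -0.0]
contact_force: [-0.3, -1.3, 0.7]
gripper_width: 0.0385
grasp_force: 50.6
```

```bash
python3 - <<'E'
from h import *
o,p,r=st(); print(o["time"],p,o["gripper_width"],o["grasp_force"],o["contact_force"])
E
```

```text
14.7667 [ 0.57718531 -0.2892628   0.05588453] 0.03848306106003151 50.62697857618332 [-0.29299771 -1.31509079  0.71448138]
```

Request:
{"op": "arm_command", "data": {
  "plan": [
    {"grip":30,"x":0,"y":0,"z":1.5,"wx":0,"wy":0,"wz":0},
    {"grip":30,"x":0,"y":0,"z":1.5,"wx":0,"wy":0,"wz":0},
    {"grip":52,"x":0,"y":0,"z":1.5,"wx":0,"wy":0,"wz":0},
    {"grip":52,"x":0,"y":0,"z":1.5,"wx":0,"wy":0,"wz":0},
    {"grip":52,"x":0,"y":0,"z":1.5,"wx":0,"wy":0,"wz":0},
    {"grip":52,"x":0,"y":0,"z":-20,"wx":0,"wy":0,"wz":0},
    {"grip":52,"x":0,"y":0,"z":-60,"wx":0,"wy":0,"wz":0},
    {"grip":52,"x":0,"y":0,"z":-100,"wx":0,"wy":0,"wz":0}
  ]
}}

```text
time: 15.43
tcp_pos: [0.5756, -0.2884, 0.1547]
tcp_rot: [-0.002, 0.015, 1.0, 0.001]
contact_force: [0.8, -0.7, 0.6]
gripper_width: 0.0521
grasp_force: 0.0
```

Request:
{"op": "arm_command", "data": {
  "plan": [
    {"grip":60,"x":3,"y":30,"z":-35,"wx":0,"wy":0,"wz":0},
    {"grip":60,"x":6,"y":68,"z":-40,"wx":0,"wy":0,"wz":0},
    {"grip":60,"x":9,"y":108,"z":-40,"wx":0,"wy":0,"wz":0},
    {"grip":60,"x":13,"y":148,"z":-40,"wx":0,"wy":0,"wz":0},
    {"grip":60,"x":16,"y":188,"z":-40,"wx":0,"wy":0,"wz":0},
    {"grip":60,"x":20,"y":228,"z":-40,"wx":0,"wy":0,"wz":0},
    {"grip":60,"x":23,"y":268,"z":-40,"wx":0,"wy":0,"wz":0},
    {"grip":60,"x":26,"y":308,"z":-40,"wx":0,"wy":0,"wz":0}
  ]
}}

```text
time: 16.1
tcp_pos: [0.5594, 0.0215, 0.1952]
tcp_rot: [-0.0, 0.015, 1.0, 0.0]
contact_force: [1.2, 0.6, -0.7]
gripper_width: 0.0599
grasp_force: 0.0
```

```bash
python3 - <<'E'
from h import *
o,p,r=st(); print(o["time"],p,o["gripper_width"],o["contact_force"])
to(.5455,.279,.18,177.5)
for c in("top","side"):
    im,d,cl=snap(c,c+"5"); P=cl.reshape(-1,3)
    print([(np.round(a["at"],3).tolist(),round(a["p"],2)) for a in ctrl.landmark_of("ring1",c)])
    q=P[(P[:,0]>.45)&(P[:,0]<.61)&(P[:,1]>-.32)&(P[:,1]<-.26)&(P[:,2]>.068)&(P[:,2]<.095)]
    print(len(q), np.percentile(q,[3,97],axis=0).round(3) if len(q) else 0)
E
```

```text
16.1 [0.55940765 0.02151742 0.19518235] 0.0599304345179635 [ 1.24113569  0.56738963 -0.70114389]
shift [ 21.6 257.   15.2] turn [ 0.  -0.   0.8]
[([0.612, 0.277, 0.126], 0.59), ([0.579, -0.293, 0.065], 0.57), ([0.546, 0.279, 0.128], 0.53)]
157 [[ 0.569 -0.307  0.068]
 [ 0.607 -0.27   0.088]]
[([0.545, 0.282, 0.125], 0.57), ([0.61, 0.275, 0.126], 0.53)]
2 [[ 0.491 -0.289  0.073]
 [ 0.583 -0.273  0.083]]
```

Request:
{"op": "arm_command", "data": {
  "plan": [
    {"grip":60,"x":3,"y":38,"z":0,"wx":0,"wy":0,"wz":0.8},
    {"grip":60,"x":6,"y":78,"z":0,"wx":0,"wy":0,"wz":0.8},
    {"grip":60,"x":9,"y":118,"z":0,"wx":0,"wy":0,"wz":0.8},
    {"grip":60,"x":13,"y":158,"z":0,"wx":0,"wy":0,"wz":0.8},
    {"grip":60,"x":16,"y":198,"z":0,"wx":0,"wy":0,"wz":0.8},
    {"grip":60,"x":20,"y":235,"z":5,"wx":0,"wy":0,"wz":0.8},
    {"grip":60,"x":22,"y":255,"z":15,"wx":0,"wy":0,"wz":0.8},
    {"grip":60,"x":22,"y":257,"z":25,"wx":0,"wy":0,"wz":0.8}
  ]
}}

```text
time: 16.97
tcp_pos: [0.546, 0.2798, 0.1694]
tcp_rot: [0.0, 0.021, 1.0, 0.001]
contact_force: [-0.2, -0.1, -0.8]
gripper_width: 0.0598
grasp_force: 0.0
```

Request:
{"op": "arm_command", "data": {
  "plan": [
    {"grip":60,"x":0,"y":0,"z":0,"wx":0,"wy":0,"wz":0},
    {"grip":60,"x":0,"y":0,"z":0,"wx":0,"wy":0,"wz":0}
  ]
}}

```text
time: 17.13
tcp_pos: [0.5456, 0.2755, 0.1692]
tcp_rot: [-0.001, 0.022, 1.0, -0.001]
contact_force: [-0.8, -0.8, 0.4]
gripper_width: 0.0598
grasp_force: 0.0
```

```bash
python3 - <<'E'
from h import *
o,p,r=st(); print(o["time"],p,o["gripper_width"])
to(.5455,.2792,.110,177.5)
E
```

```text
17.1333 [0.54557473 0.27550899 0.16920045] 0.059841238080097406
shift [ 0.1  3.8 59.2] turn [-0.1 -0.1 -0.1]
```

Request:
{"op": "arm_command", "data": {
  "plan": [
    {"grip":60,"x":0,"y":3,"z":30,"wx":0,"wy":0,"wz":0},
    {"grip":60,"x":0,"y":3,"z":59,"wx":0,"wy":0,"wz":0},
    {"grip":60,"x":0,"y":3,"z":59,"wx":0,"wy":0,"wz":0},
    {"grip":30,"x":0,"y":3,"z":59,"wx":0,"wy":0,"wz":0},
    {"grip":30,"x":0,"y":3,"z":59,"wx":0,"wy":0,"wz":0},
    {"grip":30,"x":0,"y":3,"z":59,"wx":0,"wy":0,"wz":0},
    {"grip":30,"x":0,"y":3,"z":59,"wx":0,"wy":0,"wz":0},
    {"grip":30,"x":0,"y":3,"z":54.5,"wx":0,"wy":0,"wz":0}
  ]
}}

```text
time: 17.8
tcp_pos: [0.5459, 0.2801, 0.1161]
tcp_rot: [-0.0, 0.022, 1.0, 0.0]
contact_force: [0.4, 0.7, -1.3]
gripper_width: 0.0381
grasp_force: 50.3
```

Request:
{"op": "arm_command", "data": {
  "plan": [
    {"grip":30,"x":15,"y":0,"z":0,"wx":0,"wy":0,"wz":0},
    {"grip":30,"x":37,"y":0,"z":0,"wx":0,"wy":0,"wz":0},
    {"grip":30,"x":59,"y":0,"z":0,"wx":0,"wy":0,"wz":0},
    {"grip":30,"x":81,"y":0,"z":0,"wx":0,"wy":0,"wz":0},
    {"grip":30,"x":103,"y":0,"z":0,"wx":0,"wy":0,"wz":0},
    {"grip":30,"x":125,"y":0,"z":0,"wx":0,"wy":0,"wz":0},
    {"grip":30,"x":140,"y":0,"z":0,"wx":0,"wy":0,"wz":0},
    {"grip":30,"x":140,"y":0,"z":0,"wx":0,"wy":0,"wz":0}
  ]
}}

```text
time: 18.47
tcp_pos: [0.4032, 0.2862, 0.1164]
tcp_rot: [-0.001, 0.021, 1.0, 0.0]
contact_force: [-0.1, -0.2, -0.5]
gripper_width: 0.0383
grasp_force: 50.3
```

```bash
python3 - <<'E'
from h import *
o,p,r=st(); print(o["time"],p,o["gripper_width"],o["grasp_force"],o["contact_force"])
im,d,cl=snap("side","s6"); 
print([(np.round(a["at"],3).tolist(),round(a["p"],2)) for a in ctrl.landmark_of("ring1","side")])
to(.546,-.2885,.178,178.4)
E
```

```text
18.4667 [0.40324091 0.28624286 0.11639981] 0.038335035813182074 50.316919684410095 [-0.0609261  -0.15549174 -0.51828942]
[([0.574, -0.29, 0.064], 0.66), ([0.609, 0.276, 0.124], 0.52), ([0.547, -0.289, 0.049], 0.25)]
shift [-164.2 -568.8  -62. ] turn [ 0.1  0.1 -0.8]
```

Request:
{"op": "arm_command", "data": {
  "plan": [
    {"grip":30,"x":0,"y":-36,"z":-15,"wx":0,"wy":0,"wz":0},
    {"grip":30,"x":0,"y":-73,"z":-30,"wx":0,"wy":0,"wz":0},
    {"grip":30,"x":-12,"y":-111,"z":-45,"wx":0,"wy":0,"wz":0},
    {"grip":30,"x":-25,"y":-149,"z":-55,"wx":0,"wy":0,"wz":0},
    {"grip":30,"x":-38,"y":-187,"z":-62,"wx":0,"wy":0,"wz":0},
    {"grip":30,"x":-51,"y":-225,"z":-62,"wx":0,"wy":0,"wz":0},
    {"grip":30,"x":-64,"y":-263,"z":-62,"wx":0,"wy":0,"wz":0},
    {"grip":30,"x":-77,"y":-301,"z":-62,"wx":0,"wy":0,"wz":0}
  ]
}}

```text
time: 19.23
tcp_pos: [0.4712, -0.0204, 0.1782]
tcp_rot: [0.001, 0.022, 1.0, -0.0]
contact_force: [2.0, 0.5, -0.8]
gripper_width: 0.0383
grasp_force: 50.5
```

Request:
{"op": "arm_command", "data": {
  "plan": [
    {"grip":30,"x":-13,"y":-38,"z":0,"wx":0,"wy":0,"wz":-0.8},
    {"grip":30,"x":-26,"y":-76,"z":0,"wx":0,"wy":0,"wz":-0.8},
    {"grip":30,"x":-39,"y":-114,"z":0,"wx":0,"wy":0,"wz":-0.8},
    {"grip":30,"x":-52,"y":-152,"z":0,"wx":0,"wy":0,"wz":-0.8},
    {"grip":30,"x":-65,"y":-190,"z":0,"wx":0,"wy":0,"wz":-0.8},
    {"grip":30,"x":-78,"y":-228,"z":0,"wx":0,"wy":0,"wz":-0.8},
    {"grip":30,"x":-87,"y":-260,"z":0,"wx":0,"wy":0,"wz":-0.8},
    {"grip":30,"x":-87,"y":-267,"z":0,"wx":0,"wy":0,"wz":-0.8}
  ]
}}

```text
time: 19.9
tcp_pos: [0.5465, -0.2944, 0.1767]
tcp_rot: [0.0, 0.017, 1.0, -0.001]
contact_force: [-1.1, 0.5, -0.8]
gripper_width: 0.0386
grasp_force: 50.6
```

Request:
{"op": "arm_command", "data": {
  "plan": [
    {"grip":30,"x":0,"y":0,"z":30,"wx":0,"wy":0,"wz":0},
    {"grip":30,"x":0,"y":0,"z":55,"wx":0,"wy":0,"wz":0},
    {"grip":30,"x":0,"y":0,"z":55,"wx":0,"wy":0,"wz":0},
    {"grip":30,"x":0,"y":0,"z":55,"wx":0,"wy":0,"wz":0}
  ]
}}

```text
time: 20.23
tcp_pos: [0.5442, -0.2883, 0.1216]
tcp_rot: [-0.001, 0.015, 1.0, 0.001]
contact_force: [-0.9, 0.1, 0.2]
gripper_width: 0.0385
grasp_force: 50.6
```

```bash
python3 - <<'E'
from h import *
o,p,r=st(); print(o["time"],p,o["gripper_width"],o["grasp_force"],o["contact_force"])
to(.547,-.2885,.0545,178.4)
E
```

```text
20.2333 [ 0.54424431 -0.28827428  0.12159419] 0.038464633730970935 50.58734446763992 [-0.91211926  0.12698911  0.24268747]
shift [-3.  -0.2 67.1] turn [ 0.1 -0.2 -0.1]
```

Request:
{"op": "arm_command", "data": {
  "plan": [
    {"grip":30,"x":-1,"y":0,"z":30,"wx":0,"wy":0,"wz":0},
    {"grip":30,"x":-1,"y":0,"z":55,"wx":0,"wy":0,"wz":0},
    {"grip":30,"x":-1,"y":0,"z":65,"wx":0,"wy":0,"wz":0},
    {"grip":30,"x":-1,"y":0,"z":68,"wx":0,"wy":0,"wz":0},
    {"grip":30,"x":-1,"y":0,"z":68,"wx":0,"wy":0,"wz":0},
    {"grip":52,"x":-1,"y":0,"z":68,"wx":0,"wy":0,"wz":0},
    {"grip":52,"x":-1,"y":0,"z":68,"wx":0,"wy":0,"wz":0},
    {"grip":52,"x":-1,"y":0,"z":68,"wx":0,"wy":0,"wz":0}
  ]
}}

```text
time: 20.9
tcp_pos: [0.5467, -0.2887, 0.0559]
tcp_rot: [0.001, 0.015, 1.0, -0.001]
contact_force: [-0.5, 0.2, -0.5]
gripper_width: 0.0519
grasp_force: 0.0
```

Request:
{"op": "arm_command", "data": {
  "plan": [
    {"grip":52,"x":0,"y":0,"z":-25,"wx":0,"wy":0,"wz":0},
    {"grip":52,"x":0,"y":0,"z":-65,"wx":0,"wy":0,"wz":0},
    {"grip":52,"x":0,"y":0,"z":-105,"wx":0,"wy":0,"wz":0},
    {"grip":60,"x":-2,"y":30,"z":-130,"wx":0,"wy":0,"wz":0},
    {"grip":60,"x":-4,"y":70,"z":-140,"wx":0,"wy":0,"wz":0},
    {"grip":60,"x":-7,"y":110,"z":-140,"wx":0,"wy":0,"wz":0},
    {"grip":60,"x":-10,"y":150,"z":-140,"wx":0,"wy":0,"wz":0},
    {"grip":60,"x":-13,"y":190,"z":-140,"wx":0,"wy":0,"wz":0}
  ]
}}

```text
time: 21.57
tcp_pos: [0.5647, -0.0973, 0.1958]
tcp_rot: [0.001, 0.015, 1.0, -0.0]
contact_force: [0.6, 0.3, -0.3]
gripper_width: 0.0598
grasp_force: 0.0
```

```bash
python3 - <<'E'
from h import *
o,p,r=st(); print(o["time"],p,o["gripper_width"],o["contact_force"])
to(.611,.2765,.18,177.5)
for c in("top","side"):
    im,d,cl=snap(c,c+"7"); P=cl.reshape(-1,3)
    print([(np.round(a["at"],3).tolist(),round(a["p"],2)) for a in ctrl.landmark_of("ring1",c)])
E
```

```text
21.5667 [ 0.56473556 -0.0972683   0.19582465] 0.05976785194323935 [ 0.59530366  0.33899481 -0.31269449]
shift [-34.9 375.   15.8] turn [-0.   0.1  0.8]
[([0.543, -0.287, 0.066], 0.71), ([0.578, -0.292, 0.065], 0.64), ([0.61, 0.277, 0.123], 0.6)]
[([0.612, 0.278, 0.127], 0.59), ([0.546, -0.288, 0.065], 0.52), ([0.574, -0.291, 0.064], 0.48), ([0.667, -0.17, 0.088], 0.44)]
```

Request:
{"op": "arm_command", "data": {
  "plan": [
    {"grip":60,"x":-4,"y":38,"z":0,"wx":0,"wy":0,"wz":0.8},
    {"grip":60,"x":-8,"y":78,"z":0,"wx":0,"wy":0,"wz":0.8},
    {"grip":60,"x":-12,"y":118,"z":0,"wx":0,"wy":0,"wz":0.8},
    {"grip":60,"x":-16,"y":158,"z":0,"wx":0,"wy":0,"wz":0.8},
    {"grip":60,"x":-20,"y":198,"z":0,"wx":0,"wy":0,"wz":0.8},
    {"grip":60,"x":-24,"y":238,"z":0,"wx":0,"wy":0,"wz":0.8},
    {"grip":60,"x":-28,"y":278,"z":0,"wx":0,"wy":0,"wz":0.8},
    {"grip":60,"x":-32,"y":318,"z":0,"wx":0,"wy":0,"wz":0.8}
  ]
}}

```text
time: 22.43
tcp_pos: [0.6067, 0.2185, 0.1948]
tcp_rot: [0.0, 0.023, 1.0, 0.0]
contact_force: [0.7, -0.3, 0.2]
gripper_width: 0.0596
grasp_force: 0.0
```

Request:
{"op": "arm_command", "data": {
  "plan": [
    {"grip":60,"x":-1,"y":35,"z":0,"wx":0,"wy":0,"wz":0},
    {"grip":60,"x":-3,"y":55,"z":10,"wx":0,"wy":0,"wz":0},
    {"grip":60,"x":-3,"y":57,"z":22,"wx":0,"wy":0,"wz":0},
    {"grip":60,"x":-3,"y":57,"z":22,"wx":0,"wy":0,"wz":0},
    {"grip":60,"x":-3,"y":57,"z":22,"wx":0,"wy":0,"wz":0}
  ]
}}

```text
time: 22.85
tcp_pos: [0.6116, 0.2737, 0.1719]
tcp_rot: [-0.001, 0.022, 1.0, -0.0]
contact_force: [-0.6, -1.2, 0.1]
gripper_width: 0.0596
grasp_force: 0.0
```

```bash
python3 - <<'E'
from h import *
o,p,r=st(); print(o["time"],p,o["gripper_width"])
to(.611,.2765,.110,177.5)
E
```

```text
22.85 [0.61157548 0.27365259 0.17189633] 0.05964120716715015
shift [ 0.6  2.9 61.9] turn [-0.1 -0.1 -0.1]
```

Request:
{"op": "arm_command", "data": {
  "plan": [
    {"grip":60,"x":0,"y":2.5,"z":30,"wx":0,"wy":0,"wz":0},
    {"grip":60,"x":0,"y":2.5,"z":62,"wx":0,"wy":0,"wz":0},
    {"grip":60,"x":0,"y":2.5,"z":62,"wx":0,"wy":0,"wz":0},
    {"grip":30,"x":0,"y":2.5,"z":62,"wx":0,"wy":0,"wz":0},
    {"grip":30,"x":0,"y":2.5,"z":62,"wx":0,"wy":0,"wz":0},
    {"grip":30,"x":0,"y":2.5,"z":62,"wx":0,"wy":0,"wz":0},
    {"grip":30,"x":0,"y":2.5,"z":62,"wx":0,"wy":0,"wz":0},
    {"grip":30,"x":0,"y":2.5,"z":57.5,"wx":0,"wy":0,"wz":0}
  ]
}}

```text
time: 23.52
tcp_pos: [0.6118, 0.2774, 0.1158]
tcp_rot: [0.0, 0.022, 1.0, 0.0]
contact_force: [-0.1, -0.2, -1.2]
gripper_width: 0.0384
grasp_force: 50.3
```

Request:
{"op": "arm_command", "data": {
  "plan": [
    {"grip":30,"x":15,"y":0,"z":0,"wx":0,"wy":0,"wz":0},
    {"grip":30,"x":40,"y":0,"z":0,"wx":0,"wy":0,"wz":0},
    {"grip":30,"x":65,"y":0,"z":0,"wx":0,"wy":0,"wz":0},
    {"grip":30,"x":90,"y":0,"z":0,"wx":0,"wy":0,"wz":0},
    {"grip":30,"x":115,"y":0,"z":0,"wx":0,"wy":0,"wz":0},
    {"grip":30,"x":140,"y":0,"z":0,"wx":0,"wy":0,"wz":0},
    {"grip":30,"x":165,"y":0,"z":0,"wx":0,"wy":0,"wz":0},
    {"grip":30,"x":185,"y":0,"z":0,"wx":0,"wy":0,"wz":0}
  ]
}}

```text
time: 24.18
tcp_pos: [0.4251, 0.2856, 0.1159]
tcp_rot: [-0.0, 0.022, 1.0, 0.0]
contact_force: [0.9, 0.8, -0.6]
gripper_width: 0.0382
grasp_force: 50.3
```

Request:
{"op": "arm_command", "data": {
  "plan": [
    {"grip":30,"x":18,"y":0,"z":0,"wx":0,"wy":0,"wz":0},
    {"grip":30,"x":21,"y":0,"z":0,"wx":0,"wy":0,"wz":0},
    {"grip":30,"x":21,"y":0,"z":0,"wx":0,"wy":0,"wz":0}
  ]
}}

```text
time: 24.43
tcp_pos: [0.4053, 0.2869, 0.116]
tcp_rot: [0.0, 0.021, 1.0, 0.0]
contact_force: [0.1, -0.1, -1.3]
gripper_width: 0.0386
grasp_force: 50.3
```

```bash
python3 - <<'E'
from h import *
o,p,r=st(); print(o["time"],p,o["gripper_width"],o["grasp_force"],o["contact_force"])
im,d,cl=snap("side","s8"); 
print([(np.round(a["at"],3).tolist(),round(a["p"],2)) for a in ctrl.landmark_of("ring1","side")])
to(.515,-.2876,.178,178.4)
E
```

```text
24.4333 [0.40531936 0.28685138 0.11603696] 0.03856000022132503 50.326672196388245 [ 0.1352828  -0.05045253 -1.31218068]
[([0.574, -0.292, 0.065], 0.58), ([0.547, -0.29, 0.063], 0.52)]
shift [-133.1 -569.3  -62.8] turn [ 0.1  0.1 -0.9]
```

View pics/s8.png

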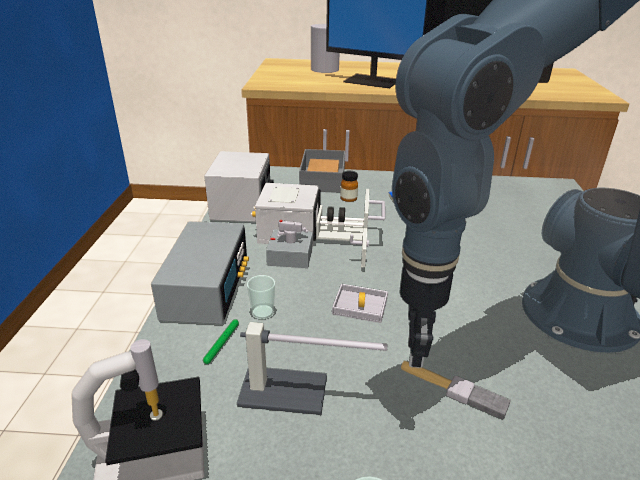

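The side view shows the bar empty and two rings standing on the rods at (330,214) and (343,214). The collar is in the dish at (361,299), and the third ring is in the gripper. Carry it to the drawer.

Request:
{"op": "arm_command", "data": {
  "plan": [
    {"grip":30,"x":0,"y":-36,"z":-15,"wx":0,"wy":0,"wz":0},
    {"grip":30,"x":0,"y":-73,"z":-30,"wx":0,"wy":0,"wz":0},
    {"grip":30,"x":-10,"y":-111,"z":-45,"wx":0,"wy":0,"wz":0},
    {"grip":30,"x":-20,"y":-149,"z":-55,"wx":0,"wy":0,"wz":0},
    {"grip":30,"x":-30,"y":-187,"z":-62,"wx":0,"wy":0,"wz":0},
    {"grip":30,"x":-40,"y":-225,"z":-62,"wx":0,"wy":0,"wz":0},
    {"grip":30,"x":-50,"y":-263,"z":-62,"wx":0,"wy":0,"wz":0},
    {"grip":30,"x":-60,"y":-301,"z":-62,"wx":0,"wy":0,"wz":0}
  ]
}}

```text
time: 25.2
tcp_pos: [0.4538, -0.0195, 0.1775]
tcp_rot: [0.001, 0.022, 1.0, -0.0]
contact_force: [1.0, 1.0, -1.1]
gripper_width: 0.0382
grasp_force: 50.5
```

Request:
{"op": "arm_command", "data": {
  "plan": [
    {"grip":30,"x":-11,"y":-38,"z":0,"wx":0,"wy":0,"wz":-0.8},
    {"grip":30,"x":-22,"y":-76,"z":0,"wx":0,"wy":0,"wz":-0.8},
    {"grip":30,"x":-33,"y":-114,"z":0,"wx":0,"wy":0,"wz":-0.8},
    {"grip":30,"x":-44,"y":-152,"z":0,"wx":0,"wy":0,"wz":-0.8},
    {"grip":30,"x":-55,"y":-190,"z":0,"wx":0,"wy":0,"wz":-0.8},
    {"grip":30,"x":-66,"y":-228,"z":0,"wx":0,"wy":0,"wz":-0.8},
    {"grip":30,"x":-73,"y":-260,"z":0,"wx":0,"wy":0,"wz":-0.8},
    {"grip":30,"x":-73,"y":-268,"z":0,"wx":0,"wy":0,"wz":-0.8}
  ]
}}

```text
time: 25.87
tcp_pos: [0.5151, -0.2937, 0.1761]
tcp_rot: [0.0, 0.017, 1.0, -0.001]
contact_force: [0.9, -0.2, -0.8]
gripper_width: 0.0385
grasp_force: 50.5
```

Request:
{"op": "arm_command", "data": {
  "plan": [
    {"grip":30,"x":0,"y":0,"z":30,"wx":0,"wy":0,"wz":0},
    {"grip":30,"x":0,"y":0,"z":50,"wx":0,"wy":0,"wz":0},
    {"grip":30,"x":0,"y":0,"z":50,"wx":0,"wy":0,"wz":0},
    {"grip":30,"x":0,"y":0,"z":50,"wx":0,"wy":0,"wz":0}
  ]
}}

```text
time: 26.2
tcp_pos: [0.5133, -0.2879, 0.1262]
tcp_rot: [-0.001, 0.015, 1.0, 0.001]
contact_force: [0.4, -0.1, -0.9]
gripper_width: 0.0386
grasp_force: 50.6
```

```bash
python3 - <<'E'
from h import *
o,p,r=st(); print(o["time"],p,o["gripper_width"],o["grasp_force"],o["contact_force"])
to(.515,-.2876,.0545,178.4)
E
```

```text
26.2 [ 0.51325967 -0.28793595  0.12617439] 0.03864687426394156 50.55335462093353 [ 0.4435117  -0.05037439 -0.88674415]
shift [-1.9  0.3 71.7] turn [ 0.1 -0.2 -0.1]
```

Request:
{"op": "arm_command", "data": {
  "plan": [
    {"grip":30,"x":-1,"y":0,"z":30,"wx":0,"wy":0,"wz":0},
    {"grip":30,"x":-1,"y":0,"z":60,"wx":0,"wy":0,"wz":0},
    {"grip":30,"x":-1,"y":0,"z":70,"wx":0,"wy":0,"wz":0},
    {"grip":30,"x":-1,"y":0,"z":72.5,"wx":0,"wy":0,"wz":0},
    {"grip":30,"x":-1,"y":0,"z":72.5,"wx":0,"wy":0,"wz":0},
    {"grip":52,"x":-1,"y":0,"z":72.5,"wx":0,"wy":0,"wz":0},
    {"grip":52,"x":-1,"y":0,"z":72.5,"wx":0,"wy":0,"wz":0},
    {"grip":52,"x":-1,"y":0,"z":72.5,"wx":0,"wy":0,"wz":0}
  ]
}}

```text
time: 26.87
tcp_pos: [0.5156, -0.2883, 0.0559]
tcp_rot: [0.001, 0.015, 1.0, -0.001]
contact_force: [-1.6, 0.5, 0.8]
gripper_width: 0.0519
grasp_force: 0.0
```

Request:
{"op": "arm_command", "data": {
  "plan": [
    {"grip":52,"x":0,"y":0,"z":-25,"wx":0,"wy":0,"wz":0},
    {"grip":52,"x":0,"y":0,"z":-65,"wx":0,"wy":0,"wz":0},
    {"grip":52,"x":0,"y":0,"z":-105,"wx":0,"wy":0,"wz":0},
    {"grip":52,"x":20,"y":0,"z":-140,"wx":0,"wy":0,"wz":7},
    {"grip":52,"x":40,"y":0,"z":-150,"wx":0,"wy":0,"wz":14},
    {"grip":52,"x":60,"y":0,"z":-150,"wx":0,"wy":0,"wz":21},
    {"grip":52,"x":80,"y":0,"z":-150,"wx":0,"wy":0,"wz":28},
    {"grip":52,"x":80,"y":0,"z":-150,"wx":0,"wy":0,"wz":35}
  ]
}}

```text
time: 27.53
tcp_pos: [0.4321, -0.2852, 0.2061]
tcp_rot: [0.0, 0.318, 0.948, -0.0]
contact_force: [0.4, -0.4, -0.1]
gripper_width: 0.0516
grasp_force: 0.0
```

Request:
{"op": "arm_command", "data": {
  "plan": [
    {"grip":36,"x":0,"y":0,"z":0,"wx":0,"wy":0,"wz":7},
    {"grip":36,"x":0,"y":0,"z":0,"wx":0,"wy":0,"wz":14},
    {"grip":36,"x":0,"y":0,"z":0,"wx":0,"wy":0,"wz":21},
    {"grip":36,"x":0,"y":0,"z":0,"wx":0,"wy":0,"wz":28},
    {"grip":36,"x":0,"y":0,"z":0,"wx":0,"wy":0,"wz":35},
    {"grip":36,"x":0,"y":0,"z":0,"wx":0,"wy":0,"wz":42},
    {"grip":36,"x":0,"y":0,"z":0,"wx":0,"wy":0,"wz":49},
    {"grip":36,"x":0,"y":0,"z":0,"wx":0,"wy":0,"wz":55}
  ]
}}

```text
time: 28.2
tcp_pos: [0.435, -0.2856, 0.2054]
tcp_rot: [0.0, 0.72, 0.694, -0.0]
contact_force: [-0.2, 0.8, 0.2]
gripper_width: 0.0357
grasp_force: 0.0
```

```bash
python3 - <<'E'
from h import *
o,p,r=st(); print(o["time"],p,o["gripper_width"])
to(.4355,-.2866,.069,88.4)
for c in("top","side"):
    im,d,cl=snap(c,c+"9")
    for n in("ring1","handle","dish","collar"): print([(np.round(a["at"],3).tolist(),round(a["p"],2)) for a in ctrl.landmark_of(n,c)])
im=cv2.imread("pics/side9.png")[160:280,230:400]; cv2.imwrite("pics/c9.png",cv2.resize(im,None,fx=4,fy=4))
E
```

```text
28.2 [ 0.43497337 -0.28561344  0.20539139] 0.03571149858954244
shift [ -0.9   0.5 136.4] turn [ 0.   0.  -0.5]
[([0.575, -0.293, 0.064], 0.73), ([0.512, -0.284, 0.058], 0.7), ([0.546, -0.292, 0.066], 0.45)]
[([0.434, -0.289, 0.087], 0.94)]
[([0.494, 0.019, -0.003], 0.94), ([0.679, 0.271, -0.001], 0.18)]
[([0.485, 0.019, 0.02], 0.62)]
[([0.603, -0.292, 0.067], 0.66), ([0.513, -0.285, 0.065], 0.46), ([0.547, -0.29, 0.064], 0.39)]
[([0.437, -0.288, 0.086], 0.91)]
[([0.491, 0.016, -0.0], 0.85)]
[([0.49, 0.019, 0.019], 0.38)]
```

View pics/c9.png

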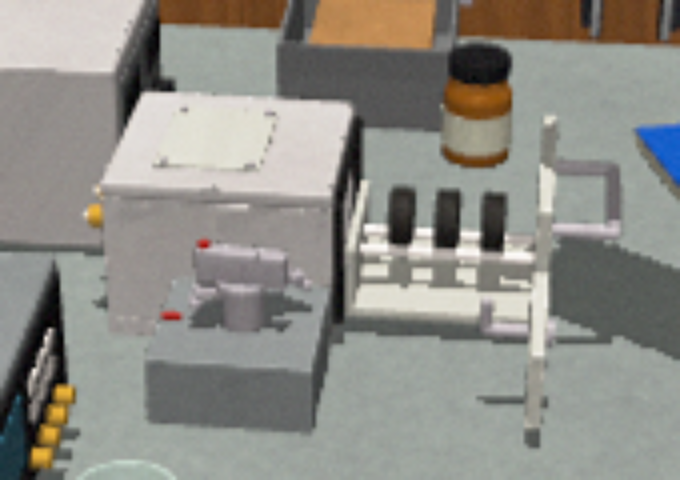

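The crop shows all three rings upright on the rods at (402,215), (447,218) and (493,222), with the drawer out. The dish was nudged but the collar is still in it. Grip the handle and push.

Request:
{"op": "arm_command", "data": {
  "plan": [
    {"grip":36,"x":-1,"y":0.5,"z":40,"wx":0,"wy":0,"wz":-0.5},
    {"grip":36,"x":-1,"y":0.5,"z":80,"wx":0,"wy":0,"wz":-0.5},
    {"grip":36,"x":-1,"y":0.5,"z":115,"wx":0,"wy":0,"wz":-0.5},
    {"grip":36,"x":-1,"y":0.5,"z":137,"wx":0,"wy":0,"wz":-0.5},
    {"grip":36,"x":-1,"y":0.5,"z":137,"wx":0,"wy":0,"wz":-0.5},
    {"grip":5,"x":-1,"y":0.5,"z":137,"wx":0,"wy":0,"wz":-0.5},
    {"grip":5,"x":-1,"y":0.5,"z":137,"wx":0,"wy":0,"wz":-0.5},
    {"grip":5,"x":-1,"y":0.5,"z":137,"wx":0,"wy":0,"wz":-0.5}
  ],
  "newtons": 30
}}

```text
time: 29.37
tcp_pos: [0.4356, -0.2866, 0.0677]
tcp_rot: [0.0, 0.714, 0.7, -0.0]
contact_force: [1.9, 1.7, 3.2]
gripper_width: 0.0085
grasp_force: 29.2
```

Request:
{"op": "arm_command", "data": {
  "plan": [
    {"grip":5,"x":0,"y":0,"z":0,"wx":0,"wy":0,"wz":0},
    {"grip":5,"x":0,"y":2,"z":0,"wx":0,"wy":0,"wz":0},
    {"grip":5,"x":0,"y":7,"z":0,"wx":0,"wy":0,"wz":0},
    {"grip":5,"x":0,"y":15,"z":0,"wx":0,"wy":0,"wz":0},
    {"grip":5,"x":0,"y":25,"z":0,"wx":0,"wy":0,"wz":0},
    {"grip":5,"x":0,"y":35,"z":0,"wx":0,"wy":0,"wz":0},
    {"grip":5,"x":0,"y":43,"z":0,"wx":0,"wy":0,"wz":0},
    {"grip":5,"x":0,"y":48,"z":0,"wx":0,"wy":0,"wz":0}
  ]
}}

```text
time: 30.03
tcp_pos: [0.4838, -0.2881, 0.0677]
tcp_rot: [0.0, 0.715, 0.7, -0.001]
contact_force: [-2.1, -1.5, 7.2]
gripper_width: 0.0088
grasp_force: 29.6
```

```bash
python3 - <<'E'
from h import *
o,p,r=st(); print(o["time"],p,o["gripper_width"],o["grasp_force"],o["contact_force"])
im,d,cl=snap("side","side10")
print([(np.round(a["at"],3).tolist(),round(a["p"],2)) for a in ctrl.landmark_of("ring1","side")])
to(.565,-.2902,.0705,88.4)
E
```

```text
30.0333 [ 0.48382029 -0.28807514  0.06768307] 0.008807802225885642 29.62321847677231 [-2.11283314 -1.53736698  7.2266706 ]
[([0.596, -0.291, 0.062], 0.66), ([0.565, -0.288, 0.066], 0.63), ([0.453, 0.281, 0.128], 0.26)]
shift [-0.4 80.7 -2.8] turn [0.  0.1 0.4]
```

Request:
{"op": "arm_command", "data": {
  "plan": [
    {"grip":5,"x":0,"y":4,"z":-1,"wx":0,"wy":0,"wz":0},
    {"grip":5,"x":0,"y":12,"z":-1,"wx":0,"wy":0,"wz":0},
    {"grip":5,"x":0,"y":22,"z":-1,"wx":0,"wy":0,"wz":0},
    {"grip":5,"x":0,"y":33,"z":-1,"wx":0,"wy":0,"wz":0},
    {"grip":5,"x":0,"y":44,"z":-1,"wx":0,"wy":0,"wz":0},
    {"grip":5,"x":0,"y":54,"z":-1,"wx":0,"wy":0,"wz":0},
    {"grip":5,"x":0,"y":62,"z":-1,"wx":0,"wy":0,"wz":0},
    {"grip":5,"x":0,"y":66,"z":-1,"wx":0,"wy":0,"wz":0}
  ]
}}

```text
time: 30.8
tcp_pos: [0.5495, -0.29, 0.0678]
tcp_rot: [-0.0, 0.715, 0.699, -0.001]
contact_force: [-2.6, -6.5, 0.5]
gripper_width: 0.0089
grasp_force: 30.1
```

Request:
{"op": "arm_command", "data": {
  "plan": [
    {"grip":5,"x":0,"y":2,"z":0,"wx":0,"wy":0,"wz":0},
    {"grip":5,"x":0,"y":4,"z":0,"wx":0,"wy":0,"wz":0},
    {"grip":5,"x":0,"y":6,"z":0,"wx":0,"wy":0,"wz":0},
    {"grip":5,"x":0,"y":8,"z":0,"wx":0,"wy":0,"wz":0},
    {"grip":5,"x":0,"y":8,"z":0,"wx":0,"wy":0,"wz":0}
  ]
}}

```text
time: 31.22
tcp_pos: [0.5569, -0.2903, 0.0678]
tcp_rot: [-0.0, 0.715, 0.699, -0.001]
contact_force: [-0.1, -6.4, -1.1]
gripper_width: 0.0088
grasp_force: 29.9
```

Request:
{"op": "arm_command", "data": {
  "plan": [
    {"grip":5,"x":0,"y":2,"z":0,"wx":0,"wy":0,"wz":0},
    {"grip":5,"x":0,"y":4,"z":0,"wx":0,"wy":0,"wz":0},
    {"grip":5,"x":0,"y":5,"z":0,"wx":0,"wy":0,"wz":0},
    {"grip":5,"x":0,"y":5,"z":0,"wx":0,"wy":0,"wz":0}
  ]
}}

```text
time: 31.55
tcp_pos: [0.5612, -0.2904, 0.0678]
tcp_rot: [-0.0, 0.715, 0.699, -0.002]
contact_force: [-1.8, -6.8, -1.3]
gripper_width: 0.0085
grasp_force: 30.1
```

```bash
python3 - <<'E'
from h import *
o,p,r=st(); print(o["time"],p,o["gripper_width"],o["grasp_force"],o["contact_force"])
E
```

```text
31.55 [ 0.56124989 -0.29037547  0.06776989] 0.008485069021854 30.064768195152283 [-1.8144064  -6.75281764 -1.34224331]
```

Not yet at the gasket; keep going gently.

Request:
{"op": "arm_command", "data": {
  "plan": [
    {"grip":5,"x":0,"y":2,"z":0,"wx":0,"wy":0,"wz":0},
    {"grip":5,"x":0,"y":4,"z":0,"wx":0,"wy":0,"wz":0},
    {"grip":5,"x":0,"y":4,"z":0,"wx":0,"wy":0,"wz":0}
  ]
}}

```text
time: 31.8
tcp_pos: [0.5647, -0.2905, 0.0678]
tcp_rot: [-0.001, 0.715, 0.699, -0.002]
contact_force: [-3.8, -7.1, 1.5]
gripper_width: 0.0086
grasp_force: 30.2
```

Request:
{"op": "arm_command", "data": {
  "plan": [
    {"grip":5,"x":0,"y":2,"z":0,"wx":0,"wy":0,"wz":0},
    {"grip":5,"x":0,"y":4,"z":0,"wx":0,"wy":0,"wz":0},
    {"grip":5,"x":0,"y":4,"z":0,"wx":0,"wy":0,"wz":0}
  ]
}}

```text
time: 32.05
tcp_pos: [0.5661, -0.2905, 0.0677]
tcp_rot: [-0.002, 0.715, 0.699, -0.004]
contact_force: [-15.7, -7.1, 8.3]
gripper_width: 0.0087
grasp_force: 31.0
```

```bash
python3 - <<'E'
from h import *
o,p,r=st(); print(o["time"],p,o["gripper_width"],o["grasp_force"],o["contact_force"])
E
```

```text
32.05 [ 0.56609413 -0.29049631  0.06771638] 0.008741731168570967 30.99854975938797 [-15.6830568   -7.06501181   8.28870922]
```

Request:
{"op": "arm_command", "data": {
  "plan": [
    {"grip":30,"x":0,"y":0,"z":0,"wx":0,"wy":0,"wz":0},
    {"grip":30,"x":0,"y":-2,"z":0,"wx":0,"wy":0,"wz":0},
    {"grip":30,"x":0,"y":-3,"z":0,"wx":0,"wy":0,"wz":0},
    {"grip":30,"x":0,"y":-3,"z":-20,"wx":0,"wy":0,"wz":0},
    {"grip":30,"x":0,"y":-3,"z":-60,"wx":0,"wy":0,"wz":0},
    {"grip":30,"x":0,"y":-3,"z":-100,"wx":0,"wy":0,"wz":0},
    {"grip":30,"x":10,"y":10,"z":-125,"wx":0,"wy":0,"wz":-7},
    {"grip":30,"x":30,"y":25,"z":-125,"wx":0,"wy":0,"wz":-14}
  ]
}}

```text
time: 32.72
tcp_pos: [0.5974, -0.2622, 0.1995]
tcp_rot: [0.004, 0.623, 0.782, 0.001]
contact_force: [-0.0, -0.3, -0.1]
gripper_width: 0.03
grasp_force: 0.0
```

```bash
python3 - <<'E'
from h import *
o,p,r=st(); print(o["time"],p,o["gripper_width"],o["contact_force"])
to(.669,-.170,.18,172.8)
for c in("top","side"):
    im,d,cl=snap(c,c+"11"); P=cl.reshape(-1,3); np.save(c+"11.npy",cl)
    for n in("ring1","handle","cam_grip","dish","collar"): print(n,[(np.round(a["at"],3).tolist(),round(a["p"],2)) for a in ctrl.landmark_of(n,c)])
    q=P[(P[:,0]>.54)&(P[:,0]<.58)&(P[:,1]>-.325)&(P[:,1]<-.255)&(P[:,2]>.083)&(P[:,2]<.097)]; print("handle",len(q),q.mean(0).round(4) if len(q) else 0)
im=cv2.imread("pics/side11.png")[160:280,230:400]; cv2.imwrite("pics/c11.png",cv2.resize(im,None,fx=4,fy=4))
E
```

```text
32.7167 [ 0.5974153  -0.26221434  0.19950706] 0.029999820663734265 [-0.02181968 -0.27272453 -0.10443148]
shift [73.9 90.3 19.6] turn [  0.1   0.4 -69.9]
ring1 []
handle [([0.679, 0.273, 0.0], 0.58), ([0.49, 0.018, -0.001], 0.39)]
cam_grip [([0.669, -0.171, 0.092], 0.86)]
dish [([0.494, 0.013, -0.002], 0.96), ([0.45, 0.283, 0.13], 0.58)]
collar [([0.486, 0.014, 0.019], 0.56)]
handle 11 [ 0.5586 -0.2572  0.0913]
ring1 []
handle [([0.558, -0.295, 0.088], 0.86)]
cam_grip [([0.558, -0.292, 0.088], 0.6), ([0.666, -0.172, 0.091], 0.55), ([0.676, 0.272, -0.003], 0.18)]
dish [([0.491, 0.016, -0.002], 0.77)]
collar [([0.489, 0.02, 0.018], 0.67), ([0.664, -0.169, 0.088], 0.38)]
handle 46 [ 0.5587 -0.291   0.0892]
```

View pics/c11.png

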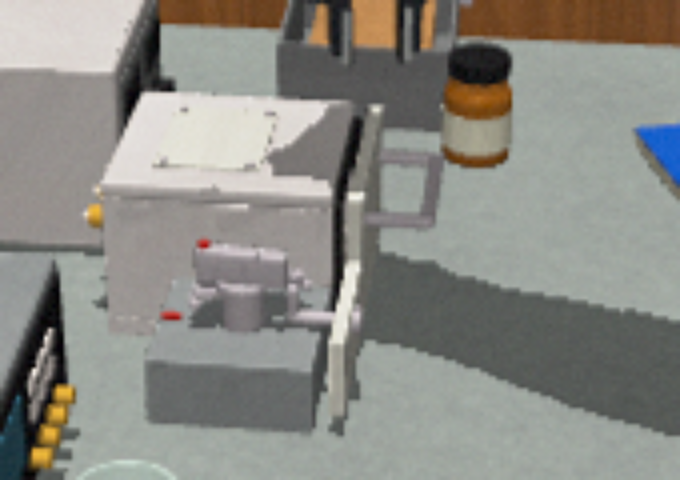

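The crop shows the drawer closed up to the gasket, with its bolt in the hook mouth at (310,310). The cam bar at (240,262) is still open. Next, the cam.

Request:
{"op": "arm_command", "data": {
  "plan": [
    {"grip":34,"x":9,"y":11,"z":0,"wx":0,"wy":0.4,"wz":-7},
    {"grip":34,"x":18,"y":22,"z":0,"wx":0,"wy":0.4,"wz":-14},
    {"grip":34,"x":27,"y":33,"z":0,"wx":0,"wy":0.4,"wz":-21},
    {"grip":34,"x":36,"y":44,"z":0,"wx":0,"wy":0.4,"wz":-28},
    {"grip":34,"x":46,"y":56,"z":0,"wx":0,"wy":0.4,"wz":-35},
    {"grip":34,"x":56,"y":68,"z":0,"wx":0,"wy":0.4,"wz":-42},
    {"grip":34,"x":66,"y":80,"z":0,"wx":0,"wy":0.4,"wz":-49},
    {"grip":34,"x":74,"y":90,"z":0,"wx":0,"wy":0.4,"wz":-56}
  ]
}}

```text
time: 33.98
tcp_pos: [0.6677, -0.1671, 0.1931]
tcp_rot: [-0.003, 0.181, 0.983, 0.002]
contact_force: [0.1, 1.2, 0.6]
gripper_width: 0.034
grasp_force: 0.0
```

Request:
{"op": "arm_command", "data": {
  "plan": [
    {"grip":34,"x":0,"y":0,"z":0,"wx":0,"wy":0,"wz":-7},
    {"grip":34,"x":0,"y":0,"z":20,"wx":0,"wy":0,"wz":-14},
    {"grip":34,"x":0,"y":0,"z":40,"wx":0,"wy":0,"wz":-14},
    {"grip":34,"x":0,"y":0,"z":50,"wx":0,"wy":0,"wz":-14},
    {"grip":34,"x":0,"y":0,"z":50,"wx":0,"wy":0,"wz":-14},
    {"grip":34,"x":0,"y":0,"z":50,"wx":0,"wy":0,"wz":-14}
  ]
}}

```text
time: 34.48
tcp_pos: [0.6666, -0.1676, 0.1431]
tcp_rot: [-0.003, 0.063, 0.998, 0.003]
contact_force: [1.2, 0.5, 0.3]
gripper_width: 0.0342
grasp_force: 0.0
```

```bash
python3 - <<'E'
from h import *
o,p,r=st(); print(o["time"],p,o["gripper_width"],o["qpos"])
P=np.load("top11.npy").reshape(-1,3)
q=P[(P[:,0]>.63)&(P[:,0]<.71)&(P[:,1]>-.2)&(P[:,1]<-.14)&(P[:,2]>.096)&(P[:,2]<.106)]; m=cv2.fitLine((q[:,:2]).astype(np.float32),cv2.DIST_L2,0,.01,.01).ravel();print("cam",np.degrees(np.arctan2(m[1],m[0])),m[2:], cv2.minAreaRect((q[:,:2]*1000).astype(np.float32)))
to(.669,-.170,.077,172.8)
E
```

```text
34.4833 [ 0.66664133 -0.1676181   0.14312291] 0.03415664463350798 [-0.24800066  0.56039014  0.26546808  1.28307639  0.00374226 -0.12119909]
cam -6.9474487 [ 0.66900384 -0.1698058 ] ((669.3392333984375, -169.9892578125), (11.919068336486816, 56.637393951416016), 82.90644836425781)
shift [-3.1 -2.4 66.1] turn [ 0.3 -0.4 -0.1]
```

Request:
{"op": "arm_command", "data": {
  "plan": [
    {"grip":34,"x":-3,"y":-2.4,"z":20,"wx":0.3,"wy":-0.4,"wz":0},
    {"grip":34,"x":-3,"y":-2.4,"z":45,"wx":0.3,"wy":-0.4,"wz":0},
    {"grip":34,"x":-3,"y":-2.4,"z":65,"wx":0.3,"wy":-0.4,"wz":0},
    {"grip":34,"x":-3,"y":-2.4,"z":65,"wx":0.3,"wy":-0.4,"wz":0},
    {"grip":5,"x":-3,"y":-2.4,"z":65,"wx":0.3,"wy":-0.4,"wz":0},
    {"grip":5,"x":-3,"y":-2.4,"z":65,"wx":0.3,"wy":-0.4,"wz":0},
    {"grip":5,"x":-3,"y":-2.4,"z":65,"wx":0.3,"wy":-0.4,"wz":0},
    {"grip":5,"x":-3,"y":-2.4,"z":65,"wx":0.3,"wy":-0.4,"wz":0}
  ],
  "newtons": 40
}}

```text
time: 35.15
tcp_pos: [0.67, -0.1713, 0.0803]
tcp_rot: [0.002, 0.063, 0.998, -0.001]
contact_force: [-1.2, -4.7, -3.1]
gripper_width: 0.0108
grasp_force: 41.9
```

```bash
python3 - <<'E'
from h import *
o,p,r=st(); print(o["time"],p,o["gripper_width"],o["grasp_force"],o["contact_force"],o["moment"])
to(.669,-.170,.077,172.8)
E
```

```text
35.15 [ 0.67001884 -0.17125904  0.08025639] 0.010817387991550043 41.94896936416626 [-1.1824236  -4.65130798 -3.112824  ] [-0.72917037  0.20795591  0.03069642]
shift [1.2 1.1 3.2] turn [-0.2  0.2 -0.1]
```

Request:
{"op": "arm_command", "data": {
  "plan": [
    {"grip":5,"x":0.5,"y":0.8,"z":0,"wx":0,"wy":0,"wz":7},
    {"grip":5,"x":0.5,"y":0.8,"z":0,"wx":0,"wy":0,"wz":14},
    {"grip":5,"x":0.5,"y":0.8,"z":0,"wx":0,"wy":0,"wz":21},
    {"grip":5,"x":0.5,"y":0.8,"z":0,"wx":0,"wy":0,"wz":28},
    {"grip":5,"x":0.5,"y":0.8,"z":0,"wx":0,"wy":0,"wz":35},
    {"grip":5,"x":0.5,"y":0.8,"z":0,"wx":0,"wy":0,"wz":42},
    {"grip":5,"x":0.5,"y":0.8,"z":0,"wx":0,"wy":0,"wz":42}
  ]
}}

```text
time: 35.73
tcp_pos: [0.67, -0.1714, 0.0803]
tcp_rot: [0.003, 0.421, 0.907, -0.001]
contact_force: [-0.3, -9.3, -4.9]
gripper_width: 0.0111
grasp_force: 41.7
```

```bash
python3 - <<'E'
from h import *
o,p,r=st(); print(o["time"],p,o["gripper_width"],o["grasp_force"],o["contact_force"],o["moment"],np.degrees(o["qpos"][5]))
to(.669,-.170,.08,172.8-42)
E
```

```text
35.7333 [ 0.66998806 -0.17144404  0.08027833] 0.011132795605076259 41.70160353183746 [-0.28354417 -9.33312739 -4.8583428 ] [-1.59684034 -0.08584156 -0.0088964 ] 35.49418644067597
shift [1.7 0.2 0.3] turn [-0.   0.4 -0.6]
```

Request:
{"op": "arm_command", "data": {
  "plan": [
    {"grip":5,"x":-1.2,"y":-1,"z":0,"wx":0,"wy":0,"wz":7},
    {"grip":5,"x":-1.2,"y":-1,"z":0,"wx":0,"wy":0,"wz":14},
    {"grip":5,"x":-1.2,"y":-1,"z":0,"wx":0,"wy":0,"wz":21},
    {"grip":5,"x":-1.2,"y":-1,"z":0,"wx":0,"wy":0,"wz":28},
    {"grip":5,"x":-1.2,"y":-1,"z":0,"wx":0,"wy":0,"wz":35},
    {"grip":5,"x":-1.2,"y":-1,"z":0,"wx":0,"wy":0,"wz":42},
    {"grip":5,"x":-1.2,"y":-1,"z":0,"wx":0,"wy":0,"wz":48},
    {"grip":5,"x":-1.2,"y":-1,"z":0,"wx":0,"wy":0,"wz":48}
  ]
}}

```text
time: 36.4
tcp_pos: [0.6698, -0.1716, 0.0802]
tcp_rot: [0.002, 0.752, 0.659, 0.0]
contact_force: [-1.7, -3.8, 1.0]
gripper_width: 0.0111
grasp_force: 42.4
```

```bash
python3 - <<'E'
from h import *
o,p,r=st(); print(o["time"],p,o["gripper_width"],o["grasp_force"],o["contact_force"],o["moment"],np.degrees(o["qpos"][5]))
to(.67,-.1714,.08,172.8-90)
E
```

```text
36.4 [ 0.66976027 -0.17160681  0.08023316] 0.011077060967204745 42.40763247013092 [-1.72038908 -3.76274357  0.96976458] [-0.75107382  0.25675646 -0.11672254] 83.18745067003364
shift [0.2 0.2 0.2] turn [ 0.2  0.1 -0.3]
```

Request:
{"op": "arm_command", "data": {
  "plan": [
    {"grip":5,"x":0,"y":0,"z":0,"wx":0,"wy":0,"wz":7},
    {"grip":5,"x":0,"y":0,"z":0,"wx":0,"wy":0,"wz":14},
    {"grip":5,"x":0,"y":0,"z":0,"wx":0,"wy":0,"wz":21},
    {"grip":5,"x":0,"y":0,"z":0,"wx":0,"wy":0,"wz":28},
    {"grip":5,"x":0,"y":0,"z":0,"wx":0,"wy":0,"wz":35},
    {"grip":5,"x":0,"y":0,"z":0,"wx":0,"wy":0,"wz":42},
    {"grip":5,"x":0,"y":0,"z":0,"wx":0,"wy":0,"wz":49},
    {"grip":5,"x":0,"y":0,"z":0,"wx":0,"wy":0,"wz":50}
  ]
}}

```text
time: 37.07
tcp_pos: [0.6696, -0.1716, 0.0802]
tcp_rot: [0.002, 0.96, 0.281, 0.001]
contact_force: [-3.2, -4.4, 4.3]
gripper_width: 0.0112
grasp_force: 42.9
```

Request:
{"op": "arm_command", "data": {
  "plan": [
    {"grip":5,"x":0,"y":0,"z":0,"wx":0,"wy":0,"wz":6},
    {"grip":5,"x":0,"y":0,"z":0,"wx":0,"wy":0,"wz":12},
    {"grip":5,"x":0,"y":0,"z":0,"wx":0,"wy":0,"wz":18},
    {"grip":5,"x":0,"y":0,"z":0,"wx":0,"wy":0,"wz":24},
    {"grip":5,"x":0,"y":0,"z":0,"wx":0,"wy":0,"wz":28},
    {"grip":5,"x":0,"y":0,"z":0,"wx":0,"wy":0,"wz":31},
    {"grip":5,"x":0,"y":0,"z":0,"wx":0,"wy":0,"wz":31}
  ]
}}

```text
time: 37.65
tcp_pos: [0.6694, -0.1714, 0.0802]
tcp_rot: [0.001, 1.0, 0.017, 0.002]
contact_force: [-3.5, -3.4, 6.1]
gripper_width: 0.011
grasp_force: 43.1
```

```bash
python3 - <<'E'
from h import *
o,p,r=st(); print(o["time"],p,o["gripper_width"],o["grasp_force"],o["contact_force"],o["moment"],np.degrees(o["qpos"][5]))
to(.67,-.1714,.08,-1.6)
E
```

```text
37.65 [ 0.6694291  -0.1714348   0.08017433] 0.01102249669912783 43.105260729789734 [-3.48499304 -3.43075728  6.10421249] [-0.94730149  0.85046626 -0.18980266] 163.73921903505263
shift [ 0.6 -0.   0.2] turn [ 0.1 -0.2  3.5]
```

Request:
{"op": "arm_command", "data": {
  "plan": [
    {"grip":5,"x":0,"y":0,"z":0,"wx":0,"wy":0,"wz":2},
    {"grip":5,"x":0,"y":0,"z":0,"wx":0,"wy":0,"wz":4},
    {"grip":5,"x":0,"y":0,"z":0,"wx":0,"wy":0,"wz":4},
    {"grip":5,"x":0,"y":0,"z":0,"wx":0,"wy":0,"wz":4}
  ]
}}

```text
time: 37.98
tcp_pos: [0.6694, -0.1714, 0.0802]
tcp_rot: [0.001, 1.0, -0.016, 0.002]
contact_force: [-3.4, -3.3, 5.4]
gripper_width: 0.0111
grasp_force: 43.1
```

Request:
{"op": "arm_command", "data": {
  "plan": [
    {"grip":34,"x":0,"y":0,"z":0,"wx":0,"wy":0,"wz":0},
    {"grip":34,"x":0,"y":0,"z":0,"wx":0,"wy":0,"wz":0},
    {"grip":34,"x":0,"y":0,"z":0,"wx":0,"wy":0,"wz":0},
    {"grip":34,"x":0,"y":0,"z":-30,"wx":0,"wy":0,"wz":0},
    {"grip":34,"x":0,"y":0,"z":-70,"wx":0,"wy":0,"wz":0},
    {"grip":34,"x":0,"y":0,"z":-110,"wx":0,"wy":0,"wz":0},
    {"grip":34,"x":0,"y":0,"z":-150,"wx":0,"wy":0,"wz":0},
    {"grip":34,"x":0,"y":0,"z":-180,"wx":0,"wy":0,"wz":0}
  ]
}}

```text
time: 38.65
tcp_pos: [0.6691, -0.1702, 0.2622]
tcp_rot: [0.001, 1.0, -0.018, 0.002]
contact_force: [1.9, -0.4, -0.3]
gripper_width: 0.034
grasp_force: 0.0
```

```bash
python3 - <<'E'
from h import *
o,p,r=st(); print(o["time"],p,o["gripper_width"])
for c in("top","side"):
    im,d,cl=snap(c,c+"12"); P=cl.reshape(-1,3)
    for n in("ring1","handle","cam_grip","dish","collar"): print(n,[(np.round(a["at"],3).tolist(),round(a["p"],2)) for a in ctrl.landmark_of(n,c)])
    q=P[(P[:,0]>.54)&(P[:,0]<.58)&(P[:,1]>-.325)&(P[:,1]<-.255)&(P[:,2]>.083)&(P[:,2]<.097)]; print("handle",len(q),q.mean(0).round(4) if len(q) else 0)
    q=P[(P[:,0]>.63)&(P[:,0]<.71)&(P[:,1]>-.2)&(P[:,1]<-.14)&(P[:,2]>.096)&(P[:,2]<.106)]
    if len(q)>5: m=cv2.fitLine((q[:,:2]).astype(np.float32),cv2.DIST_L2,0,.01,.01).ravel();print("cam",np.degrees(np.arctan2(m[1],m[0])))
im=cv2.imread("pics/side12.png")[160:330,230:400]; cv2.imwrite("pics/c12.png",cv2.resize(im,None,fx=3.5,fy=3.5))
E
```

```text
38.65 [ 0.66913392 -0.17018167  0.26219141] 0.03395491268433811
ring1 []
handle []
cam_grip []
dish [([0.49, 0.016, -0.003], 0.64), ([0.68, 0.27, -0.001], 0.46)]
collar [([0.486, 0.018, 0.019], 0.39)]
handle 0 0
ring1 []
handle [([0.566, -0.293, 0.088], 0.9)]
cam_grip [([0.667, -0.169, 0.089], 0.93)]
dish [([0.489, 0.017, -0.003], 0.62)]
collar [([0.488, 0.018, 0.019], 0.59)]
handle 43 [ 0.5677 -0.2883  0.0897]
cam -1.9037553
```

View pics/c12.png

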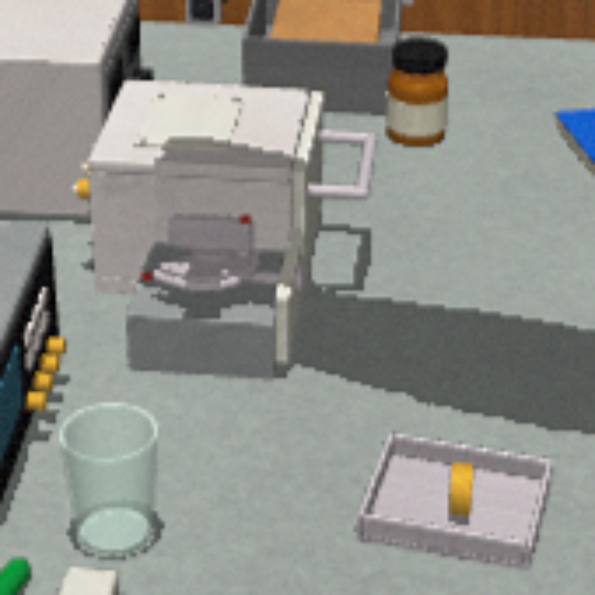

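The crop shows the cam bar reversed, with its red dot towards the front at (245,218), and the face plate tight home. The collar is in the dish at (460,490), and the beaker and jar are upright. Handing in.

```bash
python3 -c "
from h import *
print(ctrl.hand_in())"
```

```text
the job is handed in; nothing more can be done
None
```

The job is handed in, though the hand-in returned no verdict: the collar is in the dish, all three rings were placed on the rods before closing (not visible since), the drawer is home, the cam is at its shut stop, and the beaker and jar are upright.

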